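Fetch the sealing-film carton from behind the reagent bottles

TASK

The carton of sealing film is shut in behind the three bottles of the blue rack. Stand all three bottles upright together in the white spill tray, then lift the carton out and seat it flat in the grey dispenser cradle, either way round, and only then put each bottle back upright in the same rack compartment it came from. Do not tip a bottle over, and do not shift or tip the glass flask.

Things in the scene. Friction and masses are not known exactly. Their poses are not given: they have to be found in the camera images.
- blue_cap_jar: White jar with a wide blue screw cap: body 64 mm in diameter up to 99 mm, cap 59 mm in diameter up to 110 mm, 0.32 kg. Starts upright in one compartment of the blue rack. Origin: centre of its underside; z up.
- amber_bottle: Brown (amber) bottle with a black cap and white label: body 58 mm in diameter up to its shoulder at about 112 mm, cap 34 mm in diameter up to 125 mm, 0.19 kg. Starts upright in one compartment of the blue rack. Origin: centre of its underside; z up.
- green_cap_bottle: White bottle with a narrow green cap: body 52 mm in diameter up to its shoulder at about 99 mm, cap 31 mm in diameter up to 110 mm, 0.12 kg. Starts upright in one compartment of the blue rack. Origin: centre of its underside; z up.
- film_carton: Cream carton of sealing film with red print (not the one at the monitor), 60 x 130 x 55 mm (x, y, z), 0.21 kg. Starts on the bench against the far long side of the blue rack, its long axis along it; the bottles leave no proper room for a finger at its near face. Grip it across its 60 mm width (its x axis) at the middle. Origin: centre of its underside; y along the 130 mm length, z up.
- bottle_rack: Blue open rack, fixed, 78 x 246 x 26 mm (x, y, z), in a row along its y axis three equal square compartments, centres at y = -0.076, 0 and +0.076 m, each about 72 x 74 mm inside, floor 3 mm above the bench, walls 3 mm thick with their tops at 26 mm. Which bottle is in which compartment varies. Origin: centre of its underside; +x points to the side where the carton stands.
- spill_tray: White shallow spill tray with a flat floor, fixed, 278 x 138 x 24 mm over its rim (x, y, z), 262 x 122 mm inside, floor 4 mm above the bench. Long axis x. Roomy enough for the three bottles in a row along x, 84 mm apart. Origin: centre of its underside. It stands left or right of the rack.
- film_cradle: Grey dispenser cradle for the film carton, fixed, 82 x 152 mm outside (x, y), pocket 74 x 144 mm inside, floor 6 mm above the bench, long walls with tops at 24 mm, the two end cheeks up to 44 mm; a steel tear bar along the long wall on its -x side. The carton's 130 mm length goes along the cradle's y axis. Origin: centre of its underside. It stands on the other side of the rack from the tray.
- flask: Clear conical glass flask, 64 mm in diameter at the foot, 105 mm tall, loose, standing behind the rack. A bystander: leave it where it is. Origin: centre of its underside.

How it is judged:
On the way, in this order (a step that is already met when the one before it is completed fails the run):
1. all three bottles stand upright in the spill tray while the carton is still behind the rack (x of blue_cap_jar in the frame of spill_tray between -0.125 and 0.125 m and y of blue_cap_jar in the frame of spill_tray between -0.045 and 0.045 m and z of each of blue_cap_jar, amber_bottle, green_cap_bottle in the frame of spill_tray below 0.012 m and angle between each of blue_cap_jar, amber_bottle, green_cap_bottle's own z axis and vertical below 0.15 rad and x of amber_bottle in the frame of spill_tray between -0.125 and 0.125 m and y of amber_bottle in the frame of spill_tray between -0.045 and 0.045 m and x of green_cap_bottle in the frame of spill_tray between -0.125 and 0.125 m and y of green_cap_bottle in the frame of spill_tray between -0.045 and 0.045 m and distance of film_carton from where it was at the start of the episode below 0.03 m), for 0.2 s.
2. the carton sits flat in the cradle while all three bottles still stand in the spill tray (x of blue_cap_jar in the frame of spill_tray between -0.125 and 0.125 m and y of blue_cap_jar in the frame of spill_tray between -0.045 and 0.045 m and z of each of blue_cap_jar, amber_bottle, green_cap_bottle in the frame of spill_tray below 0.012 m and angle between each of blue_cap_jar, amber_bottle, green_cap_bottle's own z axis and vertical below 0.15 rad and x of amber_bottle in the frame of spill_tray between -0.125 and 0.125 m and y of amber_bottle in the frame of spill_tray between -0.045 and 0.045 m and x of green_cap_bottle in the frame of spill_tray between -0.125 and 0.125 m and y of green_cap_bottle in the frame of spill_tray between -0.045 and 0.045 m and x of film_carton in the frame of film_cradle between -0.011 and 0.011 m and y of film_carton in the frame of film_cradle between -0.011 and 0.011 m and z of film_carton in the frame of film_cradle below 0.013 m and angle between film_carton's own z axis and vertical below 0.1 rad and angle between the y axis of film_carton and the y axis of film_cradle, either way round below 0.15 rad), for 0.2 s.
At the end, for the whole second after the job is handed in: Carton flat in the cradle pocket (centre within 11 mm each way, 0.15 rad, either way round); each bottle upright within 18 mm of where it started in the rack; flask upright within 25 mm of its start; everything released and at rest (x of film_carton in the frame of film_cradle between -0.011 and 0.011 m and y of film_carton in the frame of film_cradle between -0.011 and 0.011 m and z of film_carton in the frame of film_cradle below 0.013 m and angle between film_carton's own z axis and vertical below 0.1 rad and angle between the y axis of film_carton and the y axis of film_cradle, either way round below 0.15 rad and distance of each of blue_cap_jar, amber_bottle, green_cap_bottle from where it was at the start of the episode below 0.018 m and angle between each of blue_cap_jar, amber_bottle, green_cap_bottle's own z axis and vertical below 0.12 rad and linear speed of each of blue_cap_jar, amber_bottle, green_cap_bottle, film_carton below 0.02 m/s and distance of flask from where it was at the start of the episode below 0.025 m and angle between flask's own z axis and vertical below 0.15 rad); the robot touches nothing.
It fails at once if a bottle is tipped over (more than 0.7 rad) (angle between any of blue_cap_jar, amber_bottle, green_cap_bottle's own z axis and vertical above 0.7 rad).
It fails at once if the flask is shifted more than 25 mm or tipped (distance of flask from where it was at the start of the episode above 0.025 m or angle between flask's own z axis and vertical above 0.5 rad).
It also fails if it takes over 141 s, if anything falls off the work surface, if the arm or the gripper's body presses on something with over 40 N, if the wrist force passes 120 N, or if a joint passes its speed limit or range.

ROBOT

A 6-joint arm with a two-finger parallel gripper is mounted at the origin on a cart in front of the work surface, level with it; the furniture and walls round the work are solid. World frame = base frame: x ahead of the robot, y to its left, z up, the work surface at z = 0. Lengths are in m, angles in rad, forces in N, time in s.
With the tool pointing down it reaches from about 0.325 to 0.9 m from the base axis. Payload 3.5 kg.
Tool frame: the origin (TCP) lies midway between the tips of the shut fingers; the grasp point (between the pads) lies 19 mm behind it; z points along the fingers, y is the line along which they close (so a half turn about z gives the same grasp; the last joint's range is limited). The gripper opens to 85 mm and grips with 20 to 120 N. Pads are 22 mm wide; open, the fingers measure 114 mm over their backs; the gripper's body (76 mm by 85 mm) begins 54 mm behind the grasp point. The pads swing forward as they close: fully open they stand 13 mm farther back than shut.
Start: joints at [1.092, 0.276, -0.026, 1.268, 0, 1.467], TCP at [0.229, 0.581, 0.231] pointing down, gripper open.
Joint ranges: [-3.12, 3.12], [-0.85, 1.88], [-1.08, 1.24], [-1.95, 2.15], [-1.57, 1.53], [-3.14, 3.14]. Speed limits (rad/s): [2.57, 2.57, 3.14, 3.14, 3.14, 3.14].

INTERFACE

Orientations are given as a 3x3 rotation matrix whose columns are the frame's x, y, z axes.
In Python, from rig import manip gives the robot as it stands. The module is installed in compiled form; this text tells all that it offers.
- The arm moves only by the shell command python3 -m crank 'ROWS'. ROWS is JSON, a list of rows, each a list of 5 numbers: the opening, from 0 (shut) to 1 (fully open), then the shift along the tool's x, y, z in m, then the turn about the tool's z in rad. In form: [[fingers, dx, dy, dz, roll], ...]. A call has 1 to 5 rows; each row is the pose to reach, as a shift and turn from the pose commanded when the call began, along the tool's axes at that moment; what a row does not reach only later rows make up. A row lasts 1/10 s, in which the tool goes at most 50 mm and 8.59 degrees, less where a joint would pass 70% of its speed; a pose out of reach is approached as far as the arm can. A call with a gripper value outside its range is refused whole. The fingers move at their own pace and stop on an object; the grip force is fixed at half the most. Time passes only in rows, so rows that repeat a pose let the fingers close. It gives the time, the measured TCP pose, the force, the opening and the grip force at its end, in the units of the state.
- manip.observe(): the state, without advancing time (a new reading comes with each control period).
- manip.grab_frame(name): name is "scene" or "top"; returns the picture (384x512x3 uint8, blue, green, red); there is no depth.
- manip.camera_model(name): a dict with "intrinsics" (3x3 intrinsics, pixels), "rvec" (rotation vector, rad) and "tvec" (3), from world to camera coordinates, as OpenCV has them. Camera axes: x right, y down, z forward; pixel columns grow to the right and rows downward; lengths in m; the calibration is good to about 2 mm. A picture is of the moment at which its call begins. camera_model takes no time and is no camera call.
- manip.close_job(): hands the job in; it is judged then, once.
The state is a dict: "t": time; "qpos": joint angles; "dq": joint speeds; "joint_torque": joint torques, N m; "tool_pos": TCP position; "orientation": TCP orientation; "wrist_force": force on the tool from outside, world axes, zero at the start; "moment": the same for the moment, N m; "gripper_width": finger opening in m; "gripper_force": force on a finger pad.
Only numpy, scipy, OpenCV 4.12 (cv2) and the standard library are available. Lean on these libraries where they do the work, as an engineer would, in place of code of your own. Each camera call takes 0.05 s, during which the arm holds its last target. There are 200 camera calls.

## Working session

There is one attempt and no reset: what is moved stays moved. The work goes in short steps, Python scripts to look and compute and a shell command to move; the robot and the scene stay as the last step left them, time stands still between calls to the robot, and variables do not carry over. Pictures are saved under pics/ and viewed, at most 14 in all, crops included, and the job is handed in when it is done.

```bash
mkdir -p pics; python3 - <<'E'
from rig import manip
import cv2
s=manip.observe(); print(s['t'],s['tool_pos'],s['orientation'],s['gripper_width'])
for n in('scene','top'):
    f=manip.grab_frame(n); cv2.imwrite(f'pics/{n}0.png',f); c=manip.camera_model(n); print(n,c)
E
```

```text
0.0 [0.22904253 0.58066616 0.23015399] [[-9.30195071e-01  3.67064144e-01 -1.02149748e-03]
 [ 3.67065503e-01  9.30192934e-01 -2.00532758e-03]
 [ 2.14105890e-04 -2.24030232e-03 -9.99997468e-01]] 0.08540976569683247
scene {'intrinsics': array([[485.12018382,   0.        , 252.77279661],
       [  0.        , 485.12018382, 196.08519528],
       [  0.        ,   0.        ,   1.        ]]), 'rvec': array([ 2.19878286, -0.84959715,  0.37774078]), 'tvec': array([-0.44887682,  0.30428813,  1.0241335 ])}
top {'intrinsics': array([[353.63847036,   0.        , 252.72934566],
       [  0.        , 353.63847036, 184.83743405],
       [  0.        ,   0.        ,   1.        ]]), 'rvec': array([ 2.16829408, -2.03483272,  0.23202903]), 'tvec': array([-0.03198808,  0.58830822,  0.95719636])}
```

View pics/scene0.png

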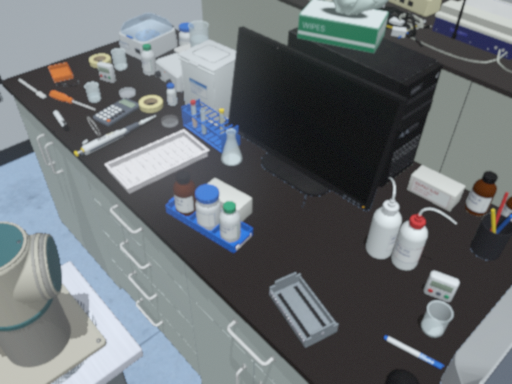

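View pics/top0.png

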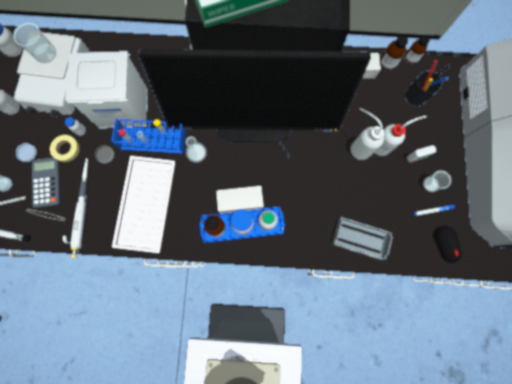

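The scene view shows the rack at (208,220), with amber, jar and green from left to right and the carton behind them. The tray is at (157,160), the cradle at (303,308) and the flask at (231,150). The top view shows the rack at (242,223), carton (240,198), tray (145,204), cradle (363,238) and flask (196,150). Next I'll get the mask geometry.

```bash
cat > h.py <<'E'
import cv2,numpy as np
from rig import manip
C={n:manip.camera_model(n) for n in('scene','top')}
def ray(n,uv):
    c=C[n];R,_=cv2.Rodrigues(c['rvec']);d=R.T@np.linalg.solve(c['intrinsics'],[uv[0],uv[1],1.]);return -R.T@c['tvec'],d
def onz(n,uv,z):
    o,d=ray(n,uv);return o+d*(z-o[2])/d[2]
def proj(n,p):
    c=C[n];return cv2.projectPoints(np.array(p,float).reshape(-1,1,3),c['rvec'],c['tvec'],c['intrinsics'],None)[0][:,0]
def tri(a,b):
    (o1,d1),(o2,d2)=ray('scene',a),ray('top',b)
    d1=d1/np.linalg.norm(d1);d2=d2/np.linalg.norm(d2)
    s=np.linalg.lstsq(np.c_[d1,-d2],o2-o1,rcond=None)[0];p,q=o1+s[0]*d1,o2+s[1]*d2
    return (p+q)/2,np.linalg.norm(p-q)
E
python3 - <<'E'
from h import *
for n in C: print(n,ray(n,(0,0))[0],proj(n,[[0.229,.581,.231],[0,0,0]]).round())
t=cv2.imread('pics/top0.png');s=cv2.imread('pics/scene0.png')
cv2.imwrite('pics/tz.png',cv2.resize(t[140:270,100:300],(800,520),interpolation=cv2.INTER_CUBIC))
cv2.imwrite('pics/sz.png',cv2.resize(s[110:260,95:275],(720,600),interpolation=cv2.INTER_CUBIC))
def m(n,img,lo,hi,roi):
    hsv=cv2.cvtColor(img,cv2.COLOR_BGR2HSV);k=cv2.inRange(hsv,lo,hi);z=np.zeros_like(k);x0,y0,x1,y1=roi;z[y0:y1,x0:x1]=k[y0:y1,x0:x1]
    c=max(cv2.findContours(z,0,1)[0],key=cv2.contourArea);r=cv2.minAreaRect(c);return cv2.boxPoints(r),cv2.moments(c),cv2.contourArea(c),c
for nm,n,img,lo,hi,roi in [('rack','top',t,(100,120,60),(130,255,255),(190,195,300,250)),('tray','top',t,(0,0,120),(180,60,255),(108,150,180,256)),
 ('carton','top',t,(0,0,150),(60,80,255),(210,180,270,212)),('cradle','top',t,(0,0,60),(180,90,255),(325,205,400,265)),('greencap','top',t,(55,80,40),(90,255,255),(255,200,290,235)),
 ('greencap','scene',s,(55,80,40),(90,255,255),(210,190,250,225)),('bluecap','scene',s,(100,120,60),(130,255,255),(192,180,222,203)),('cradle','scene',s,(0,0,60),(180,90,255),(255,265,345,350)),('tray','scene',s,(0,0,120),(180,60,255),(95,125,212,195))]:
    b,M,a,_=m(n,img,lo,hi,roi);print(nm,n,b.round(1).tolist(),round(M['m10']/M['m00'],1),round(M['m01']/M['m00'],1),a)
E
```

```text
scene [-0.03698311 -0.69410201  0.92724632] [[  1.  96.]
 [ 40. 340.]]
top [ 0.36367829 -0.00444372  1.06351917] [[-15. 310.]
 [241. 402.]]
rack top [[197.1999969482422, 214.5], [282.8999938964844, 204.60000610351562], [286.20001220703125, 233.89999389648438], [200.60000610351562, 243.6999969482422]] 241.7 224.5 2335.5
tray top [[110.69999694824219, 247.3000030517578], [127.19999694824219, 152.0], [175.5, 160.3000030517578], [159.10000610351562, 255.60000610351562]] 143.6 204.3 4403.5
carton top [[215.39999389648438, 190.1999969482422], [260.79998779296875, 185.10000610351562], [263.1000061035156, 205.8000030517578], [217.60000610351562, 210.8000030517578]] 234.5 197.7 250.0
cradle top [[330.5, 245.10000610351562], [339.8999938964844, 214.89999389648438], [396.1000061035156, 232.3000030517578], [386.70001220703125, 262.5]] 363.1 238.5 1718.0
greencap top [[260.5, 217.5], [268.5, 209.5], [276.0, 217.0], [268.0, 225.0]] 268.4 217.4 93.5
greencap scene [[223.0, 202.0], [234.0, 202.0], [234.0, 212.0], [223.0, 212.0]] 228.8 207.0 96.0
bluecap scene [[195.0, 184.0], [217.0, 184.0], [217.0, 202.0], [195.0, 202.0]] 206.2 193.4 328.5
cradle scene [[263.1000061035156, 287.3999938964844], [298.70001220703125, 263.29998779296875], [342.20001220703125, 327.79998779296875], [306.6000061035156, 351.79998779296875]] 302.2 309.0 2901.5
tray scene [[103.0, 162.89999389648438], [196.10000610351562, 120.5999984741211], [212.0, 155.60000610351562], [119.0, 197.89999389648438]] 156.2 159.7 3313.0
```

View pics/tz.png

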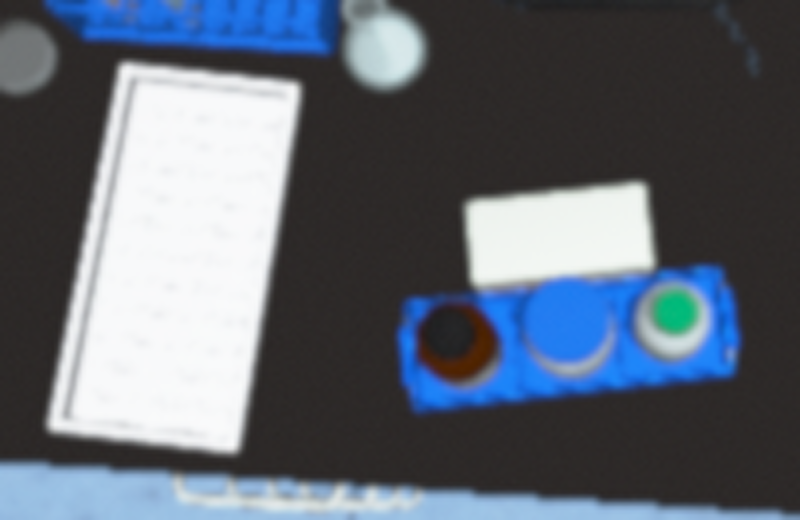

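View pics/sz.png

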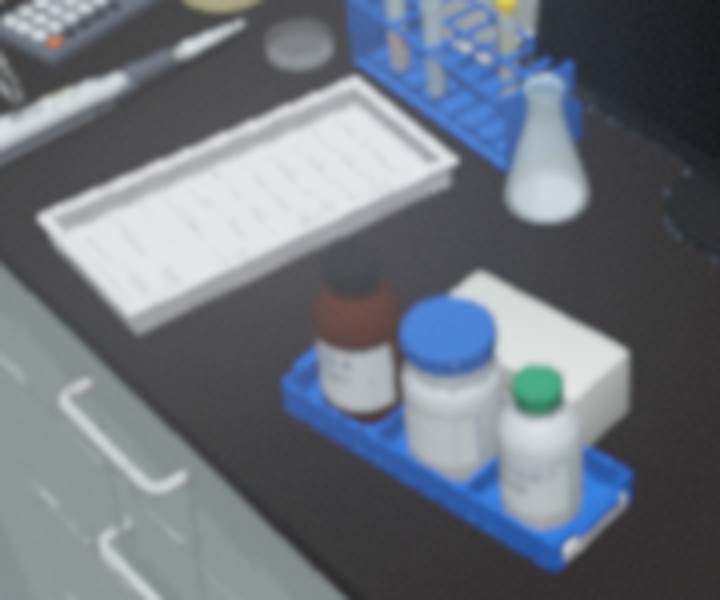

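```bash
python3 - <<'E'
from h import *
T=lambda p:((p[0]+.5)/4-.5+100,(p[1]+.5)/4-.5+140)
S=lambda p:((p[0]+.5)/4-.5+95,(p[1]+.5)/4-.5+110)
np.set_printoptions(precision=4,suppress=True)
for nm,a,b in [('tray FL',(350,78),(120,63)),('tray FR',(458,158),(300,84)),('tray NR',(138,320),(240,452)),('tray NL',(40,218),(48,430)),
 ('carton FL',(480,272),(464,202)),('carton FR',(630,352),(646,183)),('rack FR',(630,472),(725,267)),('rack NR',(555,550),(737,375)),('rack NL',(285,385),(415,410)),
 ('amber cap',(352,262),(450,331)),('jar cap',(448,325),(569,320)),('green cap',(538,380),(676,311))]:
    print(nm,*tri(S(a),T(b)))
def pl(nm,pts,z):
    P=np.array([onz('top',T(p),z) for p in pts]);c=P.mean(0)
    r=cv2.minAreaRect(P[:,:2].astype(np.float32));print(nm,c,[round(float(np.linalg.norm(P[i]-P[(i+1)%len(P)])),3) for i in range(len(P))],[round(float(np.degrees(np.arctan2(*(P[(i+1)%4]-P[i])[1::-1]))),1) for i in range(4)])
pl('rack',[(402,297),(725,267),(737,375),(415,410)],.026)
pl('carton',[(464,202),(646,183),(655,268),(472,288)],.055)
pl('tray',[(120,63),(300,84),(240,452),(48,430)],.024)
for nm,p,z in[('amber',(450,331),.128),('jar',(569,320),.113),('green',(676,311),.113)]:print(nm,onz('top',T(p),z))
b=[[330.5,245.1],[339.9,214.9],[396.1,232.3],[386.7,262.5]]
P=np.array([onz('top',p,.03) for p in b]);print('cradle',P,P.mean(0))
t=cv2.imread('pics/top0.png');s=cv2.imread('pics/scene0.png')
a=cv2.resize(t[205:270,325:405],(480,390),interpolation=2);c=cv2.resize(s[260:350,260:345],(425,450),interpolation=2)
k=np.zeros((450,800,3),np.uint8)
a=cv2.resize(t[205:270,325:405],(375,305),interpolation=2)
k[:305,:375]=a;k[:,375:]=c;cv2.imwrite('pics/cr.png',k)
E
```

```text
tray FL [0.6653 0.3918 0.0194] 0.006714902589965061
tray FR [0.6583 0.2493 0.0242] 0.001516890651285449
tray NR [0.3826 0.2621 0.018 ] 0.00287530345682609
tray NL [0.3888 0.4031 0.0193] 0.001406018143877732
carton FL [0.5697 0.1131 0.0499] 0.0005890734591418303
carton FR [ 0.5905 -0.0184  0.054 ] 0.00279138479053544
rack FR [ 0.5356 -0.0803  0.0282] 0.004812370371403026
rack NR [ 0.4587 -0.094   0.0239] 0.001117787072644892
rack NL [0.42   0.1382 0.0209] 0.0015732589493822277
amber cap [0.466  0.1069 0.1229] 0.0026029024681526454
jar cap [0.4798 0.0285 0.1139] 0.001757340400121328
green cap [ 0.4911 -0.0433  0.1111] 0.0011432140260889505
rack [0.4792 0.0293 0.026 ] [0.24, 0.08, 0.235, 0.083] [-81.0, -171.1, 99.8, 12.0]
carton [0.549  0.0413 0.055 ] [0.133, 0.063, 0.132, 0.064] [-80.2, -170.8, 100.0, 10.1]
tray [0.5238 0.3251 0.024 ] [0.14, 0.278, 0.141, 0.279] [-93.2, 177.5, 87.2, -2.7]
amber [0.4665 0.1056 0.128 ]
jar [0.4807 0.0281 0.113 ]
green [ 0.4913 -0.0436  0.113 ]
cradle [[ 0.4335 -0.2296  0.03  ]
 [ 0.5231 -0.256   0.03  ]
 [ 0.4825 -0.42    0.03  ]
 [ 0.3945 -0.3909  0.03  ]] [ 0.4584 -0.3241  0.03  ]
```

View pics/cr.png

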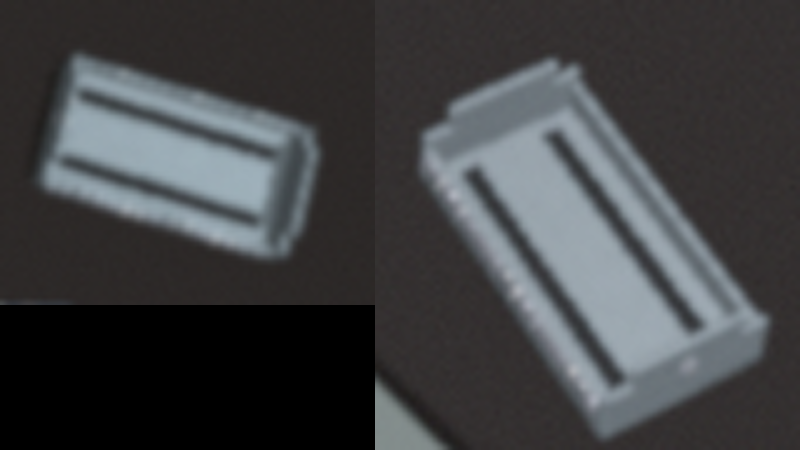

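The zoomed view shows the cradle pocket with its tear bar on the near (robot) side and the cheeks at both ends, with no obstruction. Now I'll measure the cradle and flask and plan the first move.

```bash
cat > plan.py <<'E'
# usage: plan.py x y z yaw_deg [ncalls]: shifts in tool axes from the measured pose (per call) to the target
import sys,numpy as np
from rig import manip
x,y,z,a=map(float,sys.argv[1:5]);n=int(sys.argv[5]) if len(sys.argv)>5 else 1
s=manip.observe();R=np.array(s['orientation']);p=np.array(s['tool_pos'])
cur=np.arctan2(R[1,1],R[0,1]);d=(np.radians(a)-cur+np.pi)%(2*np.pi)-np.pi
D=np.array([x,y,z])-p
print('t',round(s['t'],2),'tcp',p.round(4),'yaw',round(np.degrees(cur),2),'q1,q6',round(s['qpos'][0],2),round(s['qpos'][5],2),'w',round(s['gripper_width'],4),'F',np.round(s['wrist_force'],1))
for i in range(n):
    c=cur+d*i/n;A=np.array([[np.sin(c),np.cos(c),0],[-np.cos(c),np.sin(c),0],[0,0,-1]])
    if abs(A[:,0]@R[:,0])<0: pass
    print('call',i+1,(A.T@D/n).round(4),'roll',round(-d/n,4))
E
python3 - <<'E'
from h import *
np.set_printoptions(precision=4,suppress=True)
k=4.6875;T=lambda p:((p[0]+.5)/k-.5+325,(p[1]+.5)/k-.5+205);S=lambda p:((p[0]-375+.5)/5-.5+260,(p[1]+.5)/5-.5+260)
def q(f,n,pts,z):
    P=np.array([onz(n,f(p),z) for p in pts]);print(n,P[:,:2].tolist(),P.mean(0))
q(T,'top',[(80,95),(273,157),(257,221),(62,160)],.006)
q(S,'scene',[(556,135),(695,325),(615,380),(472,172)],.006)
q(T,'top',[(75,55),(318,130),(285,258),(42,187)],.024)
for a,b in[((768,320),(318,133)),((602,398),(284,258))]:print(tri(S(a),T(b)))
print('flask foot',onz('scene',((547.5)/4-.5+95,195.5/4-.5+110),0),onz('top',(196,152),.03))
E
python3 plan.py .4667 .105 .2 9.5 3
```

```text
top [[0.49708108636843396, -0.26738482861752205], [0.46551977943689604, -0.38984216413415357], [0.42489470153580233, -0.3790705219150353], [0.4551675426875761, -0.2563117883716204]] [ 0.4607 -0.3232  0.006 ]
scene [[0.49692686829979743, -0.2693106719032317], [0.46920012302850295, -0.3792690085331562], [0.4239120765530336, -0.374148526827776], [0.45358476355355437, -0.2578533939520535]] [ 0.4609 -0.3201  0.006 ]
top [[0.5198774932784976, -0.2595676801032155], [0.48235456120363374, -0.41170279629490886], [0.4025164573040599, -0.38953568790663856], [0.4362135509249155, -0.23980271480318827]] [ 0.4602 -0.3252  0.024 ]
(array([ 0.4792, -0.4078,  0.0333]), np.float64(0.0006791312075512607))
(array([ 0.4016, -0.3855,  0.032 ]), np.float64(0.0014616875657447405))
flask foot [0.6979 0.1941 0.    ] [0.6889 0.1854 0.03  ]
t 0.1 tcp [0.2291 0.5808 0.2302] yaw 68.47 q1,q6 1.09 1.47 w 0.0854 F [-0.4 -0.6  0.2]
call 1 [ 0.1319 -0.1184  0.0101] roll 0.3431
call 2 [ 0.164  -0.0672  0.0101] roll 0.3431
call 3 [ 0.1771 -0.0081  0.0101] roll 0.3431
```

```bash
sed -i 's/\[np.sin(c),np.cos(c),0\],\[-np.cos(c),np.sin(c),0\]/[-np.sin(c),np.cos(c),0],[np.cos(c),np.sin(c),0]/; /abs(A/d' plan.py
python3 -m crank '[[1,-0.026,-0.024,0.002,0.069],[1,-0.053,-0.047,0.004,0.137],[1,-0.079,-0.071,0.006,0.206],[1,-0.106,-0.095,0.008,0.274],[1,-0.132,-0.118,0.01,0.343]]'
python3 -m crank '[[1,-0.033,-0.013,0.002,0.069],[1,-0.066,-0.027,0.004,0.137],[1,-0.098,-0.04,0.006,0.206],[1,-0.131,-0.054,0.008,0.274],[1,-0.164,-0.067,0.01,0.343]]'
python3 -m crank '[[1,-0.035,-0.002,0.002,0.069],[1,-0.071,-0.003,0.004,0.137],[1,-0.106,-0.005,0.006,0.206],[1,-0.142,-0.006,0.008,0.274],[1,-0.177,-0.008,0.01,0.343]]'
python3 plan.py .4667 .105 .06 9.5
```

```text
t: 0.6
tool_pos: [0.3089, 0.4215, 0.2207]
orientation: [[-0.751, 0.66, -0.001], [0.66, 0.751, -0.001], [-0.0, -0.001, -1.0]]
wrist_force: [0.0, 0.0, 0.1]
gripper_width: 0.0853
gripper_force: 0.0
t: 1.1
tool_pos: [0.3881, 0.2632, 0.2109]
orientation: [[-0.485, 0.875, -0.001], [0.875, 0.485, -0.0], [0.0, -0.001, -1.0]]
wrist_force: [0.0, 0.3, -1.2]
gripper_width: 0.0852
gripper_force: 0.0
t: 1.6
tool_pos: [0.4676, 0.1048, 0.2009]
orientation: [[-0.162, 0.987, -0.0], [0.987, 0.162, 0.0], [0.0, -0.0, -1.0]]
wrist_force: [0.8, 0.3, -0.1]
gripper_width: 0.0856
gripper_force: 0.0
t 1.6 tcp [0.4676 0.1048 0.2009] yaw 9.34 q1,q6 0.09 1.49 w 0.0856 F [ 0.8  0.3 -0.1]
call 1 [ 0.0003 -0.0009  0.1409] roll -0.0028
```

```bash

python3 -m crank '[[1,0,0,0.04,0],[1,0,0,0.08,0],[1,0,0,0.11,0],[1,0,0,0.13,0],[1,0,0,0.141,0]]'
python3 -m crank '[[0,0,0,0,0],[0,0,0,0,0],[0,0,0,0,0],[0,0,0,0,0],[0,0,0,0,0]]'
python3 -m crank '[[0,0,0,0,0],[0,0,0,0,0],[0,0,0,0,0]]'; python3 plan.py .607 .321 .14 87.4 2
```

```text
t: 2.1
tool_pos: [0.4652, 0.106, 0.0579]
orientation: [[-0.165, 0.986, -0.005], [0.986, 0.165, -0.0], [0.0, -0.005, -1.0]]
wrist_force: [0.1, -0.6, -0.1]
gripper_width: 0.0854
gripper_force: 0.0
t: 2.6
tool_pos: [0.4684, 0.1064, 0.0613]
orientation: [[-0.165, 0.986, 0.002], [0.986, 0.165, 0.0], [-0.0, 0.002, -1.0]]
wrist_force: [-1.2, -0.6, 2.3]
gripper_width: 0.057
gripper_force: 62.2
t: 2.9
tool_pos: [0.4684, 0.1064, 0.0612]
orientation: [[-0.165, 0.986, 0.002], [0.986, 0.165, 0.0], [-0.0, 0.002, -1.0]]
wrist_force: [-0.7, -0.5, 5.7]
gripper_width: 0.0566
gripper_force: 62.3
t 2.9 tcp [0.4684 0.1064 0.0612] yaw 9.51 q1,q6 0.09 1.49 w 0.0566 F [-0.7 -0.5  5.7]
call 1 [ 0.0944  0.0861 -0.0394] roll -0.6797
call 2 [ 0.0193  0.1263 -0.0394] roll -0.6797
```

```bash

python3 -m crank '[[0,0,0,-0.01,0],[0,0,0,-0.03,0],[0,0,0,-0.05,0],[0,0,0,-0.07,0],[0,0,0,-0.08,0]]'
python3 -m crank '[[0,0.019,0.017,0,-0.136],[0,0.038,0.034,0,-0.272],[0,0.057,0.052,0,-0.408],[0,0.076,0.069,0,-0.544],[0,0.094,0.086,0,-0.68]]'
python3 -m crank '[[0,0.004,0.025,0,-0.136],[0,0.008,0.05,0,-0.272],[0,0.012,0.076,0,-0.408],[0,0.016,0.105,0,-0.544],[0,0.019,0.126,0,-0.68]]'
python3 -m crank '[[0,0,0,0,0],[0,0,0,0,0]]'; python3 plan.py .607 .321 .063 87.4
```

```text
t: 3.4
tool_pos: [0.468, 0.1063, 0.1419]
orientation: [[-0.165, 0.986, 0.002], [0.986, 0.165, 0.0], [-0.0, 0.002, -1.0]]
wrist_force: [-0.1, 0.3, -2.3]
gripper_width: 0.0567
gripper_force: 62.4
t: 3.9
tool_pos: [0.5364, 0.2139, 0.1395]
orientation: [[-0.752, 0.659, -0.002], [0.659, 0.752, -0.001], [0.001, -0.002, -1.0]]
wrist_force: [-0.3, 0.2, -1.5]
gripper_width: 0.0571
gripper_force: 62.5
t: 4.4
tool_pos: [0.6063, 0.3213, 0.1392]
orientation: [[-0.999, 0.039, -0.001], [0.039, 0.999, -0.0], [0.001, -0.0, -1.0]]
wrist_force: [0.7, -1.8, -2.0]
gripper_width: 0.0568
gripper_force: 62.6
t: 4.6
tool_pos: [0.6052, 0.32, 0.1391]
orientation: [[-0.999, 0.046, -0.002], [0.046, 0.999, -0.001], [0.002, -0.001, -1.0]]
wrist_force: [-0.9, -0.6, -1.8]
gripper_width: 0.0568
gripper_force: 62.6
t 4.6 tcp [0.6052 0.32   0.1391] yaw 87.39 q1,q6 0.39 0.44 w 0.0568 F [-0.9 -0.6 -1.8]
call 1 [-0.0017  0.0011  0.0761] roll -0.0002
```

```bash

python3 -m crank '[[0,-0.001,0.001,0.02,0],[0,-0.002,0.001,0.045,0],[0,-0.002,0.001,0.06,0],[0,-0.002,0.001,0.068,0],[0,-0.002,0.001,0.072,0]]'
python3 -m crank '[[0,0,0,0.002,0],[0,0,0,0.003,0],[0,0,0,0.004,0],[0,0,0,0.004,0]]'; python3 plan.py .607 .321 .063 87.4
```

```text
t: 5.1
tool_pos: [0.6071, 0.3203, 0.0673]
orientation: [[-0.999, 0.046, -0.002], [0.046, 0.999, -0.001], [0.002, -0.001, -1.0]]
wrist_force: [-0.7, -0.5, -1.2]
gripper_width: 0.0568
gripper_force: 62.6
t: 5.5
tool_pos: [0.6086, 0.3213, 0.065]
orientation: [[-0.999, 0.045, 0.001], [0.045, 0.999, 0.0], [-0.001, 0.0, -1.0]]
wrist_force: [0.9, -0.8, -2.1]
gripper_width: 0.057
gripper_force: 62.6
t 5.5 tcp [0.6086 0.3213 0.065 ] yaw 87.43 q1,q6 0.39 0.44 w 0.057 F [ 0.9 -0.8 -2.1]
call 1 [ 0.0016 -0.0003  0.002 ] roll 0.0006
```

```bash

python3 -m crank '[[0,0,0,0.001,0],[0,0,0,0.002,0],[0,0,0,0.002,0]]'
python3 -m crank '[[0,0,0,0.001,0],[0,0,0,0.001,0]]'
```

```text
t: 5.8
tool_pos: [0.6082, 0.3211, 0.0624]
orientation: [[-0.999, 0.045, 0.0], [0.045, 0.999, 0.0], [-0.0, 0.0, -1.0]]
wrist_force: [0.5, 0.5, -0.5]
gripper_width: 0.0571
gripper_force: 62.8
t: 6.0
tool_pos: [0.6083, 0.3211, 0.0624]
orientation: [[-0.999, 0.045, 0.001], [0.045, 0.999, 0.0], [-0.001, 0.0, -1.0]]
wrist_force: [-2.4, -1.5, 3.1]
gripper_width: 0.0568
gripper_force: 63.0
```

```bash

python3 -m crank '[[0.9,0,0,0,0],[0.9,0,0,0,0],[1,0,0,0,0],[1,0,0,0,0]]'
python3 -m crank '[[1,0,0,-0.02,0],[1,0,0,-0.05,0],[1,0,0,-0.09,0],[1,0,0,-0.12,0],[1,0,0,-0.13,0]]'
python3 plan.py .480 .0285 .19 9.5 2
```

```text
t: 6.4
tool_pos: [0.6081, 0.3211, 0.0612]
orientation: [[-0.999, 0.045, -0.0], [0.045, 0.999, -0.0], [0.0, -0.0, -1.0]]
wrist_force: [-0.3, 0.6, -0.5]
gripper_width: 0.0859
gripper_force: 0.0
t: 6.9
tool_pos: [0.6105, 0.3221, 0.196]
orientation: [[-0.999, 0.045, 0.007], [0.045, 0.999, 0.003], [-0.007, 0.003, -1.0]]
wrist_force: [-0.4, 0.9, 0.8]
gripper_width: 0.0858
gripper_force: 0.0
t 6.9 tcp [0.6105 0.3221 0.196 ] yaw 87.44 q1,q6 0.39 0.44 w 0.0858 F [-0.4  0.9  0.8]
call 1 [ 0.0586 -0.1495  0.003 ] roll 0.6801
call 2 [-0.0485 -0.1531  0.003 ] roll 0.6801
```

```bash

python3 -m crank '[[1,0.012,-0.03,0,0.136],[1,0.024,-0.06,0,0.272],[1,0.035,-0.09,0,0.408],[1,0.047,-0.12,0,0.544],[1,0.059,-0.15,0,0.68]]'
python3 -m crank '[[1,-0.01,-0.031,0,0.136],[1,-0.02,-0.061,0,0.272],[1,-0.03,-0.092,0,0.408],[1,-0.039,-0.123,0,0.544],[1,-0.049,-0.153,0,0.68]]'
python3 -m crank '[[1,0,0,0,0],[1,0,0,0,0],[1,0,0,0,0]]'
python3 plan.py .480 .0285 .06 9.5
```

```text
t: 7.4
tool_pos: [0.5411, 0.1726, 0.19]
orientation: [[-0.745, 0.667, -0.002], [0.667, 0.745, -0.0], [0.001, -0.002, -1.0]]
wrist_force: [0.3, -0.8, -0.1]
gripper_width: 0.0851
gripper_force: 0.0
t: 7.9
tool_pos: [0.4761, 0.0258, 0.1902]
orientation: [[-0.16, 0.987, -0.002], [0.987, 0.16, 0.0], [0.0, -0.002, -1.0]]
wrist_force: [0.4, -0.5, 0.6]
gripper_width: 0.0855
gripper_force: 0.0
t: 8.2
tool_pos: [0.4778, 0.0273, 0.1909]
orientation: [[-0.167, 0.986, -0.0], [0.986, 0.167, 0.0], [0.0, -0.0, -1.0]]
wrist_force: [-0.6, -0.5, 0.1]
gripper_width: 0.0853
gripper_force: 0.0
t 8.2 tcp [0.4778 0.0273 0.1909] yaw 9.59 q1,q6 -0.08 1.33 w 0.0853 F [-0.6 -0.5  0.1]
call 1 [0.0008 0.0023 0.1309] roll 0.0016
```

```bash

python3 -m crank '[[1,0.001,0.002,0.04,0],[1,0.001,0.002,0.08,0],[1,0.001,0.002,0.11,0],[1,0.001,0.002,0.125,0],[1,0.001,0.002,0.13,0]]'
python3 -m crank '[[1,0,0,0,0],[0,0,0,0,0],[0,0,0,0,0],[0,0,0,0,0],[0,0,0,0,0]]'
python3 -m crank '[[0,0,0,0,0],[0,0,0,0,0],[0,0,0,0,0]]'; python3 plan.py .524 .325 .14 87.4 2
```

```text
t: 8.7
tool_pos: [0.4778, 0.0293, 0.0589]
orientation: [[-0.168, 0.986, -0.005], [0.986, 0.168, 0.001], [0.001, -0.004, -1.0]]
wrist_force: [0.2, 0.0, 0.0]
gripper_width: 0.0854
gripper_force: 0.0
t: 9.2
tool_pos: [0.4809, 0.0282, 0.0629]
orientation: [[-0.165, 0.986, 0.003], [0.986, 0.165, 0.0], [-0.0, 0.003, -1.0]]
wrist_force: [-1.7, 0.3, 6.2]
gripper_width: 0.063
gripper_force: 66.0
t: 9.5
tool_pos: [0.4809, 0.0282, 0.0629]
orientation: [[-0.165, 0.986, 0.003], [0.986, 0.165, 0.0], [-0.0, 0.003, -1.0]]
wrist_force: [-0.9, 0.2, 6.4]
gripper_width: 0.0626
gripper_force: 66.0
t 9.5 tcp [0.4809 0.0282 0.0629] yaw 9.52 q1,q6 -0.08 1.33 w 0.0626 F [-0.9  0.2  6.4]
call 1 [ 0.1428  0.0458 -0.0386] roll -0.6796
call 2 [ 0.0823  0.1254 -0.0386] roll -0.6796
```

```bash

python3 -m crank '[[0,0,0,-0.01,0],[0,0,0,-0.03,0],[0,0,0,-0.05,0],[0,0,0,-0.07,0],[0,0,0,-0.08,0]]'
python3 -m crank '[[0,0.029,0.009,0,-0.136],[0,0.057,0.018,0,-0.272],[0,0.086,0.027,0,-0.408],[0,0.114,0.036,0,-0.544],[0,0.143,0.046,0,-0.68]]'
python3 -m crank '[[0,0.016,0.025,0,-0.136],[0,0.032,0.05,0,-0.272],[0,0.049,0.075,0,-0.408],[0,0.066,0.1,0,-0.544],[0,0.082,0.125,0,-0.68]]'
python3 -m crank '[[0,0,0,0,0],[0,0,0,0,0],[0,0,0,0,0]]'; python3 plan.py .524 .325 .065 87.4
```

```text
t: 10.0
tool_pos: [0.4803, 0.028, 0.1432]
orientation: [[-0.165, 0.986, 0.003], [0.986, 0.165, -0.0], [-0.001, 0.002, -1.0]]
wrist_force: [1.0, -0.7, -2.8]
gripper_width: 0.0632
gripper_force: 66.4
t: 10.5
tool_pos: [0.5005, 0.1776, 0.1408]
orientation: [[-0.752, 0.659, -0.001], [0.659, 0.752, -0.001], [0.001, -0.001, -1.0]]
wrist_force: [0.3, -1.2, -1.9]
gripper_width: 0.0627
gripper_force: 66.1
t: 11.0
tool_pos: [0.522, 0.3256, 0.1406]
orientation: [[-0.999, 0.039, -0.001], [0.039, 0.999, -0.001], [0.001, -0.001, -1.0]]
wrist_force: [0.8, 0.3, -2.7]
gripper_width: 0.0627
gripper_force: 66.1
t: 11.3
tool_pos: [0.5219, 0.3237, 0.1407]
orientation: [[-0.999, 0.046, -0.002], [0.046, 0.999, -0.001], [0.002, -0.001, -1.0]]
wrist_force: [0.1, 0.6, -2.4]
gripper_width: 0.0628
gripper_force: 66.8
t 11.3 tcp [0.5219 0.3237 0.1407] yaw 87.36 q1,q6 0.45 0.5 w 0.0628 F [ 0.1  0.6 -2.4]
call 1 [-0.002   0.0014  0.0757] roll -0.0007
```

```bash

python3 -m crank '[[0,-0.002,0.001,0.02,0],[0,-0.002,0.001,0.045,0],[0,-0.002,0.001,0.062,0],[0,-0.002,0.001,0.072,0],[0,-0.002,0.001,0.074,0]]'
python3 -m crank '[[0,0,0,0,0],[0,0,0,0.001,0],[0,0,0,0.002,0],[0,0,0,0.002,0]]'
python3 -m crank '[[0,0,0,0.001,0],[0,0,0,0.001,0]]'; python3 plan.py .524 .325 .065 87.4
```

```text
t: 11.8
tool_pos: [0.5235, 0.3242, 0.0659]
orientation: [[-0.999, 0.046, -0.003], [0.046, 0.999, -0.002], [0.003, -0.002, -1.0]]
wrist_force: [-1.2, 1.1, -2.0]
gripper_width: 0.063
gripper_force: 66.8
t: 12.2
tool_pos: [0.5252, 0.3259, 0.066]
orientation: [[-0.999, 0.045, 0.001], [0.045, 0.999, 0.0], [-0.001, 0.001, -1.0]]
wrist_force: [-0.9, 0.1, -2.0]
gripper_width: 0.0627
gripper_force: 66.8
t: 12.4
tool_pos: [0.5247, 0.3257, 0.0644]
orientation: [[-0.999, 0.045, 0.0], [0.045, 0.999, 0.0], [-0.0, 0.0, -1.0]]
wrist_force: [0.4, -0.4, -2.5]
gripper_width: 0.0627
gripper_force: 66.8
t 12.4 tcp [0.5247 0.3257 0.0644] yaw 87.44 q1,q6 0.45 0.5 w 0.0627 F [ 0.4 -0.4 -2.5]
call 1 [ 0.0007 -0.0007 -0.0006] roll 0.0007
```

```bash

python3 -m crank '[[0,0,0,0.001,0],[0,0,0,0.001,0],[0,0,0,0.001,0]]'
python3 -m crank '[[0,0,0,0.0005,0],[0,0,0,0.001,0],[0,0,0,0.001,0]]'
```

```text
t: 12.7
tool_pos: [0.5249, 0.3257, 0.064]
orientation: [[-0.999, 0.045, 0.0], [0.045, 0.999, 0.0], [-0.0, 0.0, -1.0]]
wrist_force: [-1.3, -0.5, 3.9]
gripper_width: 0.0631
gripper_force: 67.3
t: 13.0
tool_pos: [0.525, 0.3257, 0.064]
orientation: [[-0.999, 0.045, 0.001], [0.045, 0.999, 0.0], [-0.001, 0.0, -1.0]]
wrist_force: [-2.9, -2.6, 8.9]
gripper_width: 0.0629
gripper_force: 67.6
```

```bash

python3 -m crank '[[0.9,0,0,0,0],[0.9,0,0,0,0],[1,0,0,0,0],[1,0,0,0,0]]'
python3 -m crank '[[1,0,0,-0.02,0],[1,0,0,-0.05,0],[1,0,0,-0.09,0],[1,0,0,-0.12,0],[1,0,0,-0.13,0]]'
python3 -m crank '[[1,0,0,0,0],[1,0,0,0,0]]'
python3 plan.py .491 -.0438 .19 9.5 2
```

```text
t: 13.4
tool_pos: [0.5247, 0.3256, 0.062]
orientation: [[-0.999, 0.045, -0.0], [0.045, 0.999, -0.0], [0.0, -0.0, -1.0]]
wrist_force: [0.7, 0.8, -0.6]
gripper_width: 0.0852
gripper_force: 0.0
t: 13.9
tool_pos: [0.527, 0.3268, 0.1964]
orientation: [[-0.999, 0.045, 0.006], [0.045, 0.999, 0.003], [-0.006, 0.003, -1.0]]
wrist_force: [0.0, 0.4, 0.8]
gripper_width: 0.0856
gripper_force: 0.0
t: 14.1
tool_pos: [0.5239, 0.3252, 0.1908]
orientation: [[-0.999, 0.045, -0.002], [0.045, 0.999, -0.001], [0.002, -0.001, -1.0]]
wrist_force: [0.4, 1.1, -0.8]
gripper_width: 0.0854
gripper_force: 0.0
t 14.1 tcp [0.5239 0.3252 0.1908] yaw 87.43 q1,q6 0.45 0.5 w 0.0854 F [ 0.4  1.1 -0.8]
call 1 [ 0.0082 -0.1851  0.0004] roll 0.6801
call 2 [-0.11   -0.149   0.0004] roll 0.6801
```

```bash

python3 -m crank '[[1,0.002,-0.037,0,0.136],[1,0.003,-0.074,0,0.272],[1,0.005,-0.111,0,0.408],[1,0.007,-0.148,0,0.544],[1,0.008,-0.185,0,0.68]]'
python3 -m crank '[[1,-0.022,-0.03,0,0.136],[1,-0.044,-0.06,0,0.272],[1,-0.066,-0.09,0,0.408],[1,-0.088,-0.12,0,0.544],[1,-0.11,-0.149,0,0.68]]'
python3 -m crank '[[1,0,0,0,0],[1,0,0,0,0],[1,0,0,0,0]]'
python3 plan.py .491 -.0438 .06 9.5
```

```text
t: 14.6
tool_pos: [0.5063, 0.1396, 0.1895]
orientation: [[-0.745, 0.667, -0.005], [0.667, 0.745, -0.001], [0.003, -0.004, -1.0]]
wrist_force: [0.4, -0.4, -0.2]
gripper_width: 0.0852
gripper_force: 0.0
t: 15.1
tool_pos: [0.4899, -0.0444, 0.1897]
orientation: [[-0.16, 0.987, -0.005], [0.987, 0.16, 0.001], [0.002, -0.004, -1.0]]
wrist_force: [0.1, -0.9, 0.2]
gripper_width: 0.0856
gripper_force: 0.0
t: 15.4
tool_pos: [0.4911, -0.0425, 0.1909]
orientation: [[-0.167, 0.986, -0.003], [0.986, 0.167, 0.001], [0.001, -0.002, -1.0]]
wrist_force: [-0.4, -0.1, -0.1]
gripper_width: 0.0852
gripper_force: 0.0
t 15.4 tcp [ 0.4911 -0.0425  0.1909] yaw 9.59 q1,q6 -0.22 1.19 w 0.0852 F [-0.4 -0.1 -0.1]
call 1 [-0.0012 -0.0003  0.1309] roll 0.0015
```

```bash

python3 -m crank '[[1,-0.001,0,0.04,0],[1,-0.001,0,0.08,0],[1,-0.001,0,0.11,0],[1,-0.001,0,0.125,0],[1,-0.001,0,0.13,0]]'
python3 -m crank '[[1,0,0,0,0],[0,0,0,0,0],[0,0,0,0,0],[0,0,0,0,0],[0,0,0,0,0]]'
python3 -m crank '[[0,0,0,0,0],[0,0,0,0,0],[0,0,0,0,0]]'; python3 plan.py .44 .329 .14 87.4 2
```

```text
t: 15.9
tool_pos: [0.4898, -0.0424, 0.0597]
orientation: [[-0.168, 0.986, -0.005], [0.986, 0.168, 0.001], [0.002, -0.005, -1.0]]
wrist_force: [-0.3, 1.0, 0.4]
gripper_width: 0.0854
gripper_force: 0.0
t: 16.4
tool_pos: [0.4931, -0.0445, 0.0638]
orientation: [[-0.165, 0.986, 0.002], [0.986, 0.165, -0.001], [-0.001, 0.002, -1.0]]
wrist_force: [-2.6, 0.1, 6.9]
gripper_width: 0.0508
gripper_force: 61.5
t: 16.7
tool_pos: [0.4931, -0.0446, 0.0638]
orientation: [[-0.165, 0.986, 0.002], [0.986, 0.165, -0.0], [-0.001, 0.002, -1.0]]
wrist_force: [-2.3, -0.2, 6.8]
gripper_width: 0.0507
gripper_force: 61.5
t 16.7 tcp [ 0.4931 -0.0446  0.0638] yaw 9.5 q1,q6 -0.22 1.18 w 0.0507 F [-2.3 -0.2  6.8]
call 1 [ 0.1886  0.0046 -0.0381] roll -0.6798
call 2 [ 0.1438  0.1222 -0.0381] roll -0.6798
```

```bash

python3 -m crank '[[0,0,0,-0.01,0],[0,0,0,-0.03,0],[0,0,0,-0.05,0],[0,0,0,-0.07,0],[0,0,0,-0.08,0]]'
python3 -m crank '[[0,0.038,0.001,0,-0.136],[0,0.076,0.002,0,-0.272],[0,0.113,0.003,0,-0.408],[0,0.151,0.004,0,-0.544],[0,0.189,0.005,0,-0.68]]'
python3 -m crank '[[0,0.029,0.024,0,-0.136],[0,0.058,0.049,0,-0.272],[0,0.087,0.073,0,-0.408],[0,0.116,0.098,0,-0.544],[0,0.144,0.122,0,-0.68]]'
python3 -m crank '[[0,0,0,0,0],[0,0,0,0,0],[0,0,0,0,0]]'; python3 plan.py .44 .329 .065 87.4
```

```text
t: 17.2
tool_pos: [0.4935, -0.0446, 0.1446]
orientation: [[-0.165, 0.986, 0.003], [0.986, 0.165, -0.001], [-0.001, 0.003, -1.0]]
wrist_force: [1.0, -0.5, -0.7]
gripper_width: 0.051
gripper_force: 62.3
t: 17.7
tool_pos: [0.4653, 0.1442, 0.1423]
orientation: [[-0.752, 0.659, -0.0], [0.659, 0.752, 0.0], [0.0, -0.0, -1.0]]
wrist_force: [-0.4, 0.3, -1.4]
gripper_width: 0.051
gripper_force: 62.4
t: 18.2
tool_pos: [0.4383, 0.3312, 0.1422]
orientation: [[-0.999, 0.039, -0.0], [0.039, 0.999, -0.0], [0.0, -0.0, -1.0]]
wrist_force: [0.9, 0.1, -0.7]
gripper_width: 0.0506
gripper_force: 62.4
t: 18.5
tool_pos: [0.4387, 0.3288, 0.142]
orientation: [[-0.999, 0.046, -0.001], [0.046, 0.999, -0.001], [0.001, -0.001, -1.0]]
wrist_force: [0.6, -0.2, -0.4]
gripper_width: 0.0508
gripper_force: 62.8
t 18.5 tcp [0.4387 0.3288 0.142 ] yaw 87.35 q1,q6 0.53 0.57 w 0.0508 F [ 0.6 -0.2 -0.4]
call 1 [-0.0013  0.0003  0.077 ] roll -0.0009
```

```bash

python3 -m crank '[[0,-0.001,0,0.02,0],[0,-0.001,0,0.045,0],[0,-0.001,0,0.062,0],[0,-0.001,0,0.072,0],[0,-0.001,0,0.075,0]]'
python3 -m crank '[[0,0,0,0,0],[0,0,0,0.001,0],[0,0,0,0.002,0],[0,0,0,0.002,0]]'
python3 -m crank '[[0,0,0,0.001,0],[0,0,0,0.001,0],[0,0,0,0.001,0]]'
```

```text
t: 19.0
tool_pos: [0.4393, 0.3281, 0.0661]
orientation: [[-0.999, 0.047, -0.002], [0.047, 0.999, -0.001], [0.002, -0.002, -1.0]]
wrist_force: [-0.2, -0.2, -1.1]
gripper_width: 0.051
gripper_force: 62.8
t: 19.4
tool_pos: [0.4404, 0.33, 0.0659]
orientation: [[-0.999, 0.045, 0.001], [0.045, 0.999, 0.001], [-0.001, 0.001, -1.0]]
wrist_force: [-0.4, -0.3, -1.6]
gripper_width: 0.0512
gripper_force: 62.8
t: 19.7
tool_pos: [0.4404, 0.33, 0.0649]
orientation: [[-0.999, 0.045, 0.001], [0.045, 0.999, 0.001], [-0.001, 0.001, -1.0]]
wrist_force: [0.0, -0.6, 2.1]
gripper_width: 0.0507
gripper_force: 63.1
```

```bash
python3 -m crank '[[0,0,0,0.001,0],[0,0,0,0.001,0],[0,0,0,0.001,0]]'
```

```text
t: 20.0
tool_pos: [0.4407, 0.33, 0.0648]
orientation: [[-0.999, 0.045, 0.001], [0.045, 0.999, 0.001], [-0.001, 0.001, -1.0]]
wrist_force: [-1.8, -1.7, 8.5]
gripper_width: 0.051
gripper_force: 63.7
```

```bash

python3 -m crank '[[0.9,0,0,0,0],[0.9,0,0,0,0],[1,0,0,0,0],[1,0,0,0,0]]'
python3 -m crank '[[1,0,0,-0.02,0],[1,0,0,-0.05,0],[1,0,0,-0.09,0],[1,0,0,-0.12,0],[1,0,0,-0.13,0]]'
python3 -m crank '[[1,0,0,0,0],[1,0,0,0,0]]'
python3 - <<'E'
from h import *
t=manip.grab_frame('top');s=manip.grab_frame('scene');cv2.imwrite('pics/top1.png',t);cv2.imwrite('pics/scene1.png',s)
k=np.zeros((560,800,3),np.uint8);k[:320,:]=cv2.resize(t[180:260,100:300],(800,320),interpolation=2)
k[320:,:]=0
cv2.imwrite('pics/t1.png',np.vstack([cv2.resize(t[150:260,100:300],(545,300),interpolation=2),cv2.resize(s[130:229,95:275],(545,300),interpolation=2)]))
E
python3 plan.py .549 .041 .19 9.8 2
```

```text
t: 20.4
tool_pos: [0.4398, 0.3296, 0.063]
orientation: [[-0.999, 0.045, -0.0], [0.045, 0.999, -0.0], [0.0, -0.0, -1.0]]
wrist_force: [0.4, 0.2, -0.6]
gripper_width: 0.085
gripper_force: 0.0
t: 20.9
tool_pos: [0.4421, 0.3309, 0.1971]
orientation: [[-0.999, 0.045, 0.006], [0.045, 0.999, 0.003], [-0.005, 0.004, -1.0]]
wrist_force: [0.1, 0.8, -0.2]
gripper_width: 0.0856
gripper_force: 0.0
t: 21.1
tool_pos: [0.4392, 0.3292, 0.1919]
orientation: [[-0.999, 0.045, -0.002], [0.045, 0.999, -0.001], [0.002, -0.001, -1.0]]
wrist_force: [-0.0, -0.1, 0.1]
gripper_width: 0.0858
gripper_force: 0.0
t 21.2 tcp [0.4386 0.3289 0.191 ] yaw 87.43 q1,q6 0.53 0.57 w 0.0855 F [0.2 0.7 0.1]
call 1 [-0.0616 -0.1413  0.0005] roll 0.6775
call 2 [-0.1366 -0.0715  0.0005] roll 0.6775
```

View pics/t1.png

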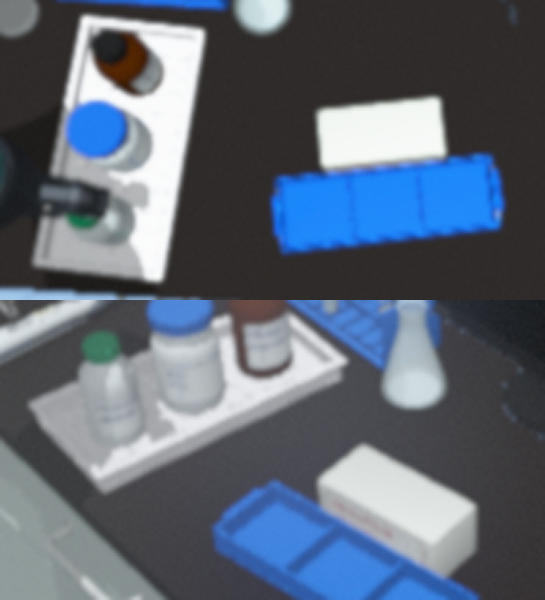

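The picture shows all three bottles upright in the tray. The carton is now fully visible behind the empty rack, with its top face at panel corners (318,112), (441,98), (446,157) and (323,171).

```bash
python3 - <<'E'
from h import *
np.set_printoptions(precision=4,suppress=True)
f=lambda p:((p[0]+.5)/2.725-.5+100,(p[1]+.5)/2.727-.5+150)
g=lambda p:((p[0]+.5)/3.028-.5+95,(p[1]-300+.5)/3.03-.5+130)
t=[(318,112),(441,98),(446,157),(323,171)]
s=[(365,445),(476,512),(428,545),(318,480)]
for a,b in zip(s,t):print(tri(g(a),f(b)))
T=cv2.imread('pics/top1.png');h=cv2.cvtColor(T,cv2.COLOR_BGR2HSV);m=cv2.inRange(h,(0,0,120),(95,110,255));z=np.zeros_like(m);z[180:214,212:268]=m[180:214,212:268]
c=max(cv2.findContours(z,0,1)[0],key=cv2.contourArea);P=np.array([onz('top',p,.055) for p in cv2.boxPoints(cv2.minAreaRect(c))]);print(P,P.mean(0))
P=np.array([onz('top',f(p),.055) for p in t]);print(P,P.mean(0))
E
```

```text
(array([0.5682, 0.1099, 0.053 ]), np.float64(0.0012770048350139126))
(array([ 0.5904, -0.0191,  0.0478]), np.float64(0.004888212288851794))
(array([ 0.5259, -0.0285,  0.057 ]), np.float64(0.0027255568324259377))
(array([0.5052, 0.0986, 0.0562]), np.float64(0.002482995567829444))
[[ 0.5709  0.1145  0.055 ]
 [ 0.594  -0.0194  0.055 ]
 [ 0.5293 -0.0298  0.055 ]
 [ 0.5067  0.1023  0.055 ]] [0.5502 0.0419 0.055 ]
[[ 0.5672  0.11    0.055 ]
 [ 0.5909 -0.0203  0.055 ]
 [ 0.5274 -0.0292  0.055 ]
 [ 0.5043  0.0993  0.055 ]] [0.5474 0.04   0.055 ]
```

```bash

python3 -m crank '[[1,-0.012,-0.028,0,0.136],[1,-0.025,-0.056,0,0.271],[1,-0.037,-0.085,0,0.406],[1,-0.049,-0.113,0,0.542],[1,-0.062,-0.141,0,0.678]]'
python3 -m crank '[[1,-0.027,-0.014,0,0.136],[1,-0.055,-0.029,0,0.271],[1,-0.082,-0.043,0,0.406],[1,-0.109,-0.057,0,0.542],[1,-0.137,-0.072,0,0.678]]'
python3 -m crank '[[1,0,0,0,0],[1,0,0,0,0],[1,0,0,0,0]]'
python3 plan.py .549 .041 .022 9.7
```

```text
t: 21.7
tool_pos: [0.4946, 0.1846, 0.1913]
orientation: [[-0.746, 0.666, -0.003], [0.666, 0.746, -0.001], [0.002, -0.003, -1.0]]
wrist_force: [0.6, 0.3, -0.3]
gripper_width: 0.0852
gripper_force: 0.0
t: 22.2
tool_pos: [0.5498, 0.0403, 0.1913]
orientation: [[-0.164, 0.987, -0.004], [0.987, 0.164, 0.0], [0.001, -0.003, -1.0]]
wrist_force: [0.7, -0.3, 0.1]
gripper_width: 0.0854
gripper_force: 0.0
t: 22.5
tool_pos: [0.5496, 0.0421, 0.1922]
orientation: [[-0.171, 0.985, -0.003], [0.985, 0.171, 0.001], [0.001, -0.002, -1.0]]
wrist_force: [0.3, 0.2, 0.6]
gripper_width: 0.0853
gripper_force: 0.0
t 22.5 tcp [0.5496 0.0421 0.1922] yaw 9.82 q1,q6 -0.04 1.36 w 0.0853 F [0.3 0.2 0.6]
call 1 [-0.001  -0.0008  0.1702] roll 0.0022
```

```bash

python3 -m crank '[[1,-0.001,-0.001,0.04,0],[1,-0.001,-0.001,0.08,0],[1,-0.001,-0.001,0.115,0],[1,-0.001,-0.001,0.14,0],[1,-0.001,-0.001,0.155,0]]'
python3 -m crank '[[1,0,0,0.007,0],[1,0,0,0.012,0],[1,0,0,0.014,0],[1,0,0,0.014,0]]'
python3 -m crank '[[0,0,0,0,0],[0,0,0,0,0],[0,0,0,0,0],[0,0,0,0,0],[0,0,0,0,0]]'
python3 plan.py .549 .041 .022 9.7
```

```text
t: 23.0
tool_pos: [0.547, 0.0418, 0.0355]
orientation: [[-0.172, 0.985, -0.005], [0.985, 0.172, 0.0], [0.001, -0.005, -1.0]]
wrist_force: [-0.0, 0.6, 0.5]
gripper_width: 0.0853
gripper_force: 0.0
t: 23.4
tool_pos: [0.5505, 0.0405, 0.025]
orientation: [[-0.17, 0.985, 0.001], [0.985, 0.17, 0.0], [-0.0, 0.001, -1.0]]
wrist_force: [0.4, 0.5, 0.1]
gripper_width: 0.0854
gripper_force: 0.0
t: 23.9
tool_pos: [0.5509, 0.0402, 0.0254]
orientation: [[-0.169, 0.986, 0.002], [0.986, 0.169, -0.0], [-0.0, 0.002, -1.0]]
wrist_force: [-0.7, 0.7, 5.6]
gripper_width: 0.059
gripper_force: 67.1
t 23.9 tcp [0.5509 0.0402 0.0254] yaw 9.74 q1,q6 -0.04 1.36 w 0.059 F [-0.7  0.7  5.6]
call 1 [ 0.0011 -0.0018  0.0034] roll 0.0006
```

```bash

python3 -m crank '[[0,0,0,-0.01,0],[0,0,0,-0.03,0],[0,0,0,-0.055,0],[0,0,0,-0.08,0],[0,0,0,-0.1,0]]'
python3 -m crank '[[0,0,0,0,0],[0,0,0,0,0]]'
python3 plan.py .460 -.3235 .125 -14.1 2
```

```text
t: 24.4
tool_pos: [0.5496, 0.0402, 0.1255]
orientation: [[-0.169, 0.986, -0.0], [0.986, 0.169, 0.0], [0.0, -0.0, -1.0]]
wrist_force: [0.6, 0.1, -1.7]
gripper_width: 0.0591
gripper_force: 66.2
t: 24.6
tool_pos: [0.5495, 0.0403, 0.124]
orientation: [[-0.169, 0.986, -0.0], [0.986, 0.169, -0.0], [0.0, -0.0, -1.0]]
wrist_force: [0.3, -0.5, -2.5]
gripper_width: 0.0588
gripper_force: 66.4
t 24.6 tcp [0.5495 0.0403 0.124 ] yaw 9.74 q1,q6 -0.04 1.36 w 0.0588 F [ 0.3 -0.5 -2.5]
call 1 [-0.1717 -0.0749 -0.0005] roll 0.208
call 2 [-0.1835 -0.0378 -0.0005] roll 0.208
```

```bash

python3 -m crank '[[0,-0.034,-0.015,0,0.042],[0,-0.069,-0.03,0,0.083],[0,-0.103,-0.045,0,0.125],[0,-0.137,-0.06,0,0.166],[0,-0.172,-0.075,0,0.208]]'
python3 -m crank '[[0,-0.037,-0.008,0,0.042],[0,-0.074,-0.015,0,0.083],[0,-0.11,-0.023,0,0.125],[0,-0.15,-0.03,0,0.166],[0,-0.184,-0.038,0,0.208]]'
python3 -m crank '[[0,0,0,0,0],[0,0,0,0,0],[0,0,0,0,0]]'
python3 - <<'E'
from h import *
t=manip.grab_frame('top');s=manip.grab_frame('scene')
cv2.imwrite('pics/t2.png',np.hstack([cv2.resize(t[190:280,310:410],(400,360),interpolation=2),cv2.resize(s[230:350,250:350],(300,360),interpolation=2)]))
E
python3 plan.py .460 -.3235 .032 -14.1
```

```text
t: 25.1
tool_pos: [0.5028, -0.1424, 0.1221]
orientation: [[0.039, 0.999, -0.004], [0.999, -0.039, 0.002], [0.002, -0.004, -1.0]]
wrist_force: [0.1, -1.0, -2.3]
gripper_width: 0.0588
gripper_force: 66.1
t: 25.6
tool_pos: [0.4583, -0.3252, 0.1221]
orientation: [[0.246, 0.969, -0.003], [0.969, -0.246, 0.002], [0.001, -0.003, -1.0]]
wrist_force: [0.8, 1.0, -2.0]
gripper_width: 0.0592
gripper_force: 66.1
t: 25.9
tool_pos: [0.4592, -0.3228, 0.1228]
orientation: [[0.243, 0.97, -0.002], [0.97, -0.243, 0.003], [0.002, -0.003, -1.0]]
wrist_force: [0.6, 0.6, -3.0]
gripper_width: 0.0586
gripper_force: 66.1
t 26.0 tcp [ 0.4598 -0.3227  0.1235] yaw -14.0 q1,q6 -0.73 1.09 w 0.0591 F [-0.8  0.  -2.5]
call 1 [-0.0007  0.0004  0.0915] roll 0.0017
```

View pics/t2.png

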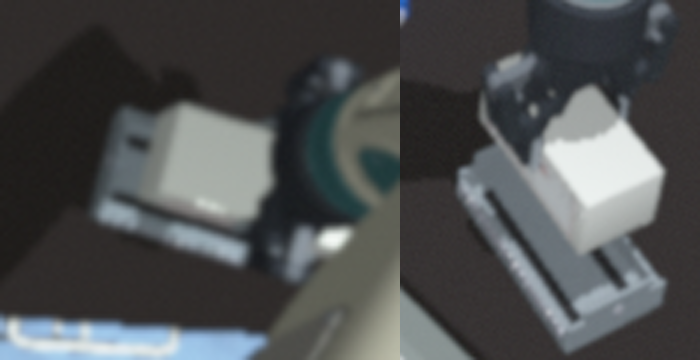

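The carton hangs above the cradle, parallel to the pocket and centred on it as far as the arm lets me see. Lowering it.

```bash

python3 -m crank '[[0,-0.001,0,0.02,0],[0,-0.001,0,0.04,0],[0,-0.001,0,0.06,0],[0,-0.001,0,0.075,0],[0,-0.001,0,0.085,0]]'
python3 -m crank '[[0,0,0,0,0],[0,0,0,0.002,0],[0,0,0,0.003,0],[0,0,0,0.003,0]]'
python3 plan.py .460 -.3235 .0315 -14.1
```

```text
t: 26.5
tool_pos: [0.4595, -0.3236, 0.0379]
orientation: [[0.242, 0.97, -0.002], [0.97, -0.242, 0.001], [0.001, -0.002, -1.0]]
wrist_force: [-0.1, -0.0, -3.0]
gripper_width: 0.059
gripper_force: 66.3
t: 26.9
tool_pos: [0.4605, -0.3257, 0.0371]
orientation: [[0.243, 0.97, 0.001], [0.97, -0.243, -0.001], [-0.001, 0.001, -1.0]]
wrist_force: [0.1, -0.5, -3.3]
gripper_width: 0.0593
gripper_force: 66.2
t 26.9 tcp [ 0.4605 -0.3257  0.0371] yaw -14.09 q1,q6 -0.73 1.09 w 0.0593 F [ 0.1 -0.5 -3.3]
call 1 [ 0.0021 -0.001   0.0056] roll 0.0002
```

```bash

python3 -m crank '[[0,0.002,-0.001,0.001,0],[0,0.002,-0.001,0.003,0],[0,0.002,-0.001,0.004,0],[0,0.002,-0.001,0.004,0]]'
python3 -m crank '[[0,0,0,0.001,0],[0,0,0,0.001,0],[0,0,0,0.001,0]]'
```

```text
t: 27.3
tool_pos: [0.4592, -0.323, 0.0321]
orientation: [[0.244, 0.97, -0.0], [0.97, -0.244, 0.0], [0.0, -0.0, -1.0]]
wrist_force: [-0.4, 0.8, -3.3]
gripper_width: 0.059
gripper_force: 66.2
t: 27.6
tool_pos: [0.4595, -0.3233, 0.0314]
orientation: [[0.244, 0.97, 0.0], [0.97, -0.244, -0.0], [-0.0, 0.0, -1.0]]
wrist_force: [-0.3, -0.0, -0.9]
gripper_width: 0.0592
gripper_force: 66.2
```

```bash

python3 -m crank '[[0,0,0,0.001,0],[0,0,0,0.001,0],[0,0,0,0.001,0]]'
```

```text
t: 27.9
tool_pos: [0.4595, -0.3233, 0.0314]
orientation: [[0.244, 0.97, 0.0], [0.97, -0.244, -0.0], [-0.0, 0.0, -1.0]]
wrist_force: [-2.3, 1.1, 4.9]
gripper_width: 0.0592
gripper_force: 67.0
```

```bash

python3 -m crank '[[0.85,0,0,0,0],[0.85,0,0,0,0],[0.9,0,0,0,0],[0.9,0,0,0,0]]'
python3 -m crank '[[1,0,0,-0.02,0],[1,0,0,-0.05,0],[1,0,0,-0.09,0],[1,0,0,-0.13,0],[1,0,0,-0.16,0]]'
python3 -m crank '[[1,0,0,0,0],[1,0,0,0,0]]'
python3 plan.py .4406 .330 .19 87.4 4
```

```text
t: 28.3
tool_pos: [0.4595, -0.3232, 0.0302]
orientation: [[0.243, 0.97, 0.0], [0.97, -0.243, -0.0], [-0.0, 0.0, -1.0]]
wrist_force: [0.2, 0.5, 0.9]
gripper_width: 0.0768
gripper_force: 0.0
t: 28.8
tool_pos: [0.4601, -0.3237, 0.193]
orientation: [[0.243, 0.97, 0.002], [0.97, -0.243, -0.002], [-0.001, 0.002, -1.0]]
wrist_force: [0.5, 0.3, -0.5]
gripper_width: 0.0854
gripper_force: 0.0
t: 29.0
tool_pos: [0.4598, -0.3236, 0.191]
orientation: [[0.244, 0.97, 0.001], [0.97, -0.244, -0.001], [-0.001, 0.002, -1.0]]
wrist_force: [-0.6, -0.2, -1.0]
gripper_width: 0.0853
gripper_force: 0.0
t 29.0 tcp [ 0.4598 -0.3236  0.191 ] yaw -14.1 q1,q6 -0.73 1.09 w 0.0853 F [-0.6 -0.2 -1. ]
call 1 [ 0.1573 -0.0445  0.0003] roll -0.4429
call 2 [0.1612 0.0272 0.0003] roll -0.4429
call 3 [0.134  0.0937 0.0003] roll -0.4429
call 4 [0.0809 0.142  0.0003] roll -0.4429
```

```bash

python3 -m crank '[[1,0.031,-0.009,0,-0.088],[1,0.063,-0.018,0,-0.177],[1,0.094,-0.027,0,-0.266],[1,0.126,-0.036,0,-0.354],[1,0.157,-0.044,0,-0.443]]'
python3 -m crank '[[1,0.032,0.005,0,-0.088],[1,0.064,0.011,0,-0.177],[1,0.097,0.016,0,-0.266],[1,0.129,0.022,0,-0.354],[1,0.161,0.027,0,-0.443]]'
python3 - <<'E'
from h import *
t=manip.grab_frame('top');s=manip.grab_frame('scene')
cv2.imwrite('pics/t3.png',np.hstack([cv2.resize(t[190:280,310:410],(400,360),interpolation=2),cv2.resize(s[230:350,250:350],(300,360),interpolation=2)]))
E
python3 -m crank '[[1,0.027,0.019,0,-0.088],[1,0.054,0.037,0,-0.177],[1,0.08,0.056,0,-0.266],[1,0.107,0.075,0,-0.354],[1,0.134,0.094,0,-0.443]]'
python3 -m crank '[[1,0.016,0.028,0,-0.088],[1,0.032,0.057,0,-0.177],[1,0.049,0.085,0,-0.266],[1,0.065,0.114,0,-0.354],[1,0.081,0.142,0,-0.443]]'
python3 -m crank '[[1,0,0,0,0],[1,0,0,0,0],[1,0,0,0,0]]'
python3 plan.py .4404 .330 .064 87.4
```

```text
t: 29.5
tool_pos: [0.4531, -0.1581, 0.188]
orientation: [[-0.199, 0.98, -0.004], [0.98, 0.199, 0.002], [0.003, -0.003, -1.0]]
wrist_force: [0.7, -0.1, 0.5]
gripper_width: 0.0854
gripper_force: 0.0
t: 30.0
tool_pos: [0.4482, 0.0045, 0.1882]
orientation: [[-0.6, 0.8, -0.004], [0.8, 0.6, 0.001], [0.003, -0.003, -1.0]]
wrist_force: [0.1, 0.4, -0.1]
gripper_width: 0.0853
gripper_force: 0.0
t: 30.6
tool_pos: [0.4443, 0.1669, 0.1886]
orientation: [[-0.884, 0.467, -0.003], [0.467, 0.884, -0.001], [0.002, -0.002, -1.0]]
wrist_force: [0.7, -0.4, 0.7]
gripper_width: 0.0856
gripper_force: 0.0
t: 31.1
tool_pos: [0.4397, 0.3302, 0.1884]
orientation: [[-0.999, 0.043, -0.002], [0.043, 0.999, -0.002], [0.002, -0.002, -1.0]]
wrist_force: [0.4, -0.2, -0.2]
gripper_width: 0.0853
gripper_force: 0.0
t: 31.4
tool_pos: [0.4399, 0.3286, 0.1891]
orientation: [[-0.999, 0.047, -0.002], [0.047, 0.999, -0.002], [0.002, -0.002, -1.0]]
wrist_force: [-0.0, 0.3, -0.4]
gripper_width: 0.0855
gripper_force: 0.0
t 31.4 tcp [0.4399 0.3286 0.1891] yaw 87.32 q1,q6 0.52 0.57 w 0.0855 F [-0.   0.3 -0.4]
call 1 [-0.0005  0.0015  0.1251] roll -0.0014
```

View pics/t3.png

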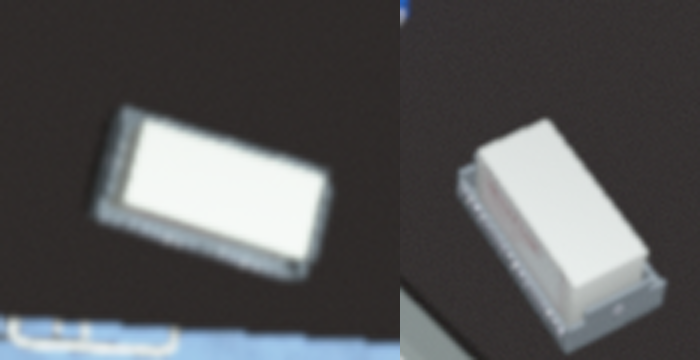

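The carton sits flat and parallel inside the cradle; its top face corners in the panel are (143,120), (328,172), (307,262) and (122,207). Now I'll return the bottles, green first.

```bash

python3 -m crank '[[1,0,0.001,0.04,0],[1,0,0.001,0.08,0],[1,0,0.001,0.11,0],[1,0,0.001,0.122,0],[1,0,0.001,0.125,0]]'
python3 -m crank '[[1,0,0,0,0],[0,0,0,0,0],[0,0,0,0,0],[0,0,0,0,0],[0,0,0,0,0]]'
python3 -m crank '[[0,0,0,0,0],[0,0,0,0,0],[0,0,0,0,0]]'
python3 - <<'E'
from h import *
P=np.array([onz('top',((u+.5)/4-.5+310,(v+.5)/4-.5+190),.061) for u,v in[(143,120),(328,172),(307,262),(122,207)]]);print(P.round(4),P.mean(0))
E
python3 plan.py .4931 -.0446 .145 9.5 2
```

```text
t: 31.9
tool_pos: [0.4392, 0.3293, 0.0638]
orientation: [[-0.999, 0.047, -0.003], [0.047, 0.999, -0.002], [0.003, -0.002, -1.0]]
wrist_force: [0.0, -0.7, 1.1]
gripper_width: 0.0849
gripper_force: 0.0
t: 32.4
tool_pos: [0.4418, 0.3313, 0.0672]
orientation: [[-0.999, 0.045, 0.003], [0.045, 0.999, 0.0], [-0.003, 0.0, -1.0]]
wrist_force: [-0.1, -2.6, 5.5]
gripper_width: 0.051
gripper_force: 61.1
t: 32.7
tool_pos: [0.4417, 0.3313, 0.0672]
orientation: [[-0.999, 0.045, 0.003], [0.045, 0.999, 0.0], [-0.003, 0.0, -1.0]]
wrist_force: [0.4, -2.5, 5.5]
gripper_width: 0.0508
gripper_force: 61.1
[[ 0.5058 -0.2641  0.061 ]
 [ 0.4772 -0.3949  0.061 ]
 [ 0.4137 -0.3788  0.061 ]
 [ 0.4435 -0.2497  0.061 ]] [ 0.46002304 -0.32186885  0.061     ]
t 32.7 tcp [0.4417 0.3313 0.0672] yaw 87.43 q1,q6 0.53 0.57 w 0.0508 F [ 0.4 -2.5  5.5]
call 1 [-0.0341 -0.1866 -0.0389] roll 0.68
call 2 [-0.1439 -0.1236 -0.0389] roll 0.68
```

```bash

python3 -m crank '[[0,0,0,-0.01,0],[0,0,0,-0.03,0],[0,0,0,-0.05,0],[0,0,0,-0.07,0],[0,0,0,-0.08,0]]'
python3 -m crank '[[0,-0.007,-0.037,0,0.136],[0,-0.014,-0.075,0,0.272],[0,-0.02,-0.112,0,0.408],[0,-0.027,-0.149,0,0.544],[0,-0.034,-0.187,0,0.68]]'
python3 -m crank '[[0,-0.029,-0.025,0,0.136],[0,-0.058,-0.05,0,0.272],[0,-0.087,-0.074,0,0.408],[0,-0.115,-0.099,0,0.544],[0,-0.144,-0.124,0,0.68]]'
python3 -m crank '[[0,0,0,0,0],[0,0,0,0,0],[0,0,0,0,0]]'
python3 plan.py .4931 -.0446 .0662 9.5
```

```text
t: 33.2
tool_pos: [0.4413, 0.3319, 0.1478]
orientation: [[-0.999, 0.045, 0.003], [0.045, 0.999, 0.002], [-0.003, 0.002, -1.0]]
wrist_force: [-0.1, 0.6, -1.7]
gripper_width: 0.051
gripper_force: 62.1
t: 33.7
tool_pos: [0.4656, 0.1415, 0.1453]
orientation: [[-0.745, 0.667, -0.0], [0.667, 0.745, 0.0], [0.0, 0.0, -1.0]]
wrist_force: [0.9, -0.4, -1.2]
gripper_width: 0.0509
gripper_force: 62.2
t: 34.2
tool_pos: [0.4912, -0.0469, 0.1453]
orientation: [[-0.16, 0.987, -0.0], [0.987, 0.16, 0.0], [0.0, 0.0, -1.0]]
wrist_force: [1.0, -0.5, -1.5]
gripper_width: 0.0506
gripper_force: 62.2
t: 34.5
tool_pos: [0.491, -0.0449, 0.1451]
orientation: [[-0.166, 0.986, -0.001], [0.986, 0.166, 0.001], [0.001, -0.001, -1.0]]
wrist_force: [-0.1, 0.7, -1.5]
gripper_width: 0.0507
gripper_force: 62.3
t 34.5 tcp [ 0.491  -0.0449  0.1451] yaw 9.58 q1,q6 -0.22 1.18 w 0.0507 F [-0.1  0.7 -1.5]
call 1 [-0.0001  0.0021  0.0789] roll 0.0015
```

```bash

python3 -m crank '[[0,0,0.002,0.02,0],[0,0,0.002,0.045,0],[0,0,0.002,0.062,0],[0,0,0.002,0.072,0],[0,0,0.002,0.076,0]]'
python3 -m crank '[[0,0,0,0,0],[0,0,0,0.001,0],[0,0,0,0.002,0],[0,0,0,0.002,0]]'
python3 -m crank '[[0,0,0,0.001,0],[0,0,0,0.001,0],[0,0,0,0.001,0]]'
```

```text
t: 35.0
tool_pos: [0.4924, -0.0441, 0.0683]
orientation: [[-0.167, 0.986, -0.002], [0.986, 0.167, 0.001], [0.001, -0.002, -1.0]]
wrist_force: [-0.1, 0.3, -1.5]
gripper_width: 0.051
gripper_force: 62.3
t: 35.4
tool_pos: [0.494, -0.0454, 0.0679]
orientation: [[-0.165, 0.986, 0.001], [0.986, 0.165, -0.0], [-0.0, 0.001, -1.0]]
wrist_force: [-0.2, -0.5, -1.6]
gripper_width: 0.0514
gripper_force: 62.3
t: 35.7
tool_pos: [0.4935, -0.0453, 0.0664]
orientation: [[-0.165, 0.986, 0.0], [0.986, 0.165, -0.0], [-0.0, 0.0, -1.0]]
wrist_force: [0.0, 0.6, -0.6]
gripper_width: 0.0511
gripper_force: 62.3
```

```bash
python3 -m crank '[[0,0,0,0.001,0],[0,0,0,0.001,0],[0,0,0,0.001,0]]'
```

```text
t: 36.0
tool_pos: [0.4936, -0.0455, 0.0662]
orientation: [[-0.165, 0.986, 0.0], [0.986, 0.165, -0.001], [-0.001, 0.0, -1.0]]
wrist_force: [-2.3, -1.1, 6.7]
gripper_width: 0.051
gripper_force: 63.1
```

Green is seated. Release it and go to the jar.

```bash

python3 -m crank '[[0.9,0,0,0,0],[0.9,0,0,0,0],[1,0,0,0,0],[1,0,0,0,0]]'
python3 -m crank '[[1,0,0,-0.02,0],[1,0,0,-0.05,0],[1,0,0,-0.09,0],[1,0,0,-0.12,0],[1,0,0,-0.13,0]]'
python3 -m crank '[[1,0,0,0,0],[1,0,0,0,0]]'
python3 plan.py .5247 .3257 .19 87.4 2
```

```text
t: 36.4
tool_pos: [0.4935, -0.0453, 0.0652]
orientation: [[-0.165, 0.986, -0.0], [0.986, 0.165, 0.0], [0.0, -0.0, -1.0]]
wrist_force: [-0.1, -0.3, -0.4]
gripper_width: 0.0856
gripper_force: 0.0
t: 36.9
tool_pos: [0.4959, -0.0458, 0.199]
orientation: [[-0.165, 0.986, 0.006], [0.986, 0.165, -0.001], [-0.002, 0.006, -1.0]]
wrist_force: [0.7, -0.1, -0.5]
gripper_width: 0.0852
gripper_force: 0.0
t: 37.1
tool_pos: [0.4926, -0.045, 0.194]
orientation: [[-0.165, 0.986, -0.002], [0.986, 0.165, 0.0], [0.001, -0.002, -1.0]]
wrist_force: [-0.1, -0.6, 0.0]
gripper_width: 0.0851
gripper_force: 0.0
t 37.1 tcp [ 0.4926 -0.045   0.194 ] yaw 9.51 q1,q6 -0.22 1.18 w 0.0851 F [-0.1 -0.6  0. ]
call 1 [0.1802 0.0464 0.002 ] roll -0.6797
call 2 [0.1109 0.1494 0.002 ] roll -0.6797
```

```bash

python3 -m crank '[[1,0.036,0.009,0,-0.136],[1,0.072,0.019,0,-0.272],[1,0.108,0.028,0,-0.408],[1,0.144,0.037,0,-0.544],[1,0.18,0.046,0,-0.68]]'
python3 -m crank '[[1,0.022,0.03,0,-0.136],[1,0.044,0.06,0,-0.272],[1,0.067,0.09,0,-0.408],[1,0.089,0.12,0,-0.544],[1,0.111,0.149,0,-0.68]]'
python3 -m crank '[[1,0,0,0,0],[1,0,0,0,0],[1,0,0,0,0]]'
python3 plan.py .5247 .3257 .062 87.4
```

```text
t: 37.6
tool_pos: [0.5074, 0.141, 0.1926]
orientation: [[-0.752, 0.659, -0.005], [0.659, 0.752, -0.001], [0.003, -0.004, -1.0]]
wrist_force: [0.4, -0.7, -0.5]
gripper_width: 0.0855
gripper_force: 0.0
t: 38.1
tool_pos: [0.5233, 0.3259, 0.1922]
orientation: [[-0.999, 0.039, -0.004], [0.039, 0.999, -0.002], [0.004, -0.002, -1.0]]
wrist_force: [0.3, -0.2, 1.0]
gripper_width: 0.0855
gripper_force: 0.0
t: 38.4
tool_pos: [0.5238, 0.3238, 0.1935]
orientation: [[-0.999, 0.046, -0.003], [0.046, 0.999, -0.002], [0.003, -0.002, -1.0]]
wrist_force: [0.8, -0.0, 0.2]
gripper_width: 0.0852
gripper_force: 0.0
t 38.4 tcp [0.5238 0.3238 0.1935] yaw 87.35 q1,q6 0.45 0.5 w 0.0852 F [ 0.8 -0.   0.2]
call 1 [-0.0009  0.002   0.1315] roll -0.0008
```

```bash

python3 -m crank '[[1,0,0.001,0.04,0],[1,0,0.001,0.08,0],[1,0,0.001,0.115,0],[1,0,0.001,0.128,0],[1,0,0.001,0.131,0]]'
python3 -m crank '[[1,0,0,0,0],[0,0,0,0,0],[0,0,0,0,0],[0,0,0,0,0],[0,0,0,0,0]]'
python3 -m crank '[[0,0,0,0,0],[0,0,0,0,0],[0,0,0,0,0]]'
python3 plan.py .4809 .0282 .145 9.5 2
```

```text
t: 38.9
tool_pos: [0.5232, 0.3241, 0.0622]
orientation: [[-0.999, 0.047, -0.004], [0.047, 0.999, -0.002], [0.004, -0.002, -1.0]]
wrist_force: [-0.3, 0.1, 0.4]
gripper_width: 0.0853
gripper_force: 0.0
t: 39.4
tool_pos: [0.5268, 0.3265, 0.067]
orientation: [[-0.999, 0.045, 0.004], [0.045, 0.999, 0.001], [-0.004, 0.001, -1.0]]
wrist_force: [-0.7, -2.5, 6.0]
gripper_width: 0.0625
gripper_force: 65.7
t: 39.7
tool_pos: [0.5268, 0.3265, 0.067]
orientation: [[-0.999, 0.045, 0.004], [0.045, 0.999, 0.001], [-0.004, 0.001, -1.0]]
wrist_force: [0.6, -2.1, 6.1]
gripper_width: 0.0629
gripper_force: 65.7
t 39.7 tcp [0.5268 0.3265 0.067 ] yaw 87.42 q1,q6 0.45 0.5 w 0.0629 F [ 0.6 -2.1  6.1]
call 1 [ 0.0162 -0.15   -0.039 ] roll 0.68
call 2 [-0.0817 -0.1269 -0.039 ] roll 0.68
```

```bash

python3 -m crank '[[0,0,0,-0.01,0],[0,0,0,-0.03,0],[0,0,0,-0.05,0],[0,0,0,-0.07,0],[0,0,0,-0.08,0]]'
python3 -m crank '[[0,0.003,-0.03,0,0.136],[0,0.006,-0.06,0,0.272],[0,0.01,-0.09,0,0.408],[0,0.013,-0.12,0,0.544],[0,0.016,-0.15,0,0.68]]'
python3 -m crank '[[0,-0.016,-0.025,0,0.136],[0,-0.033,-0.051,0,0.272],[0,-0.049,-0.076,0,0.408],[0,-0.065,-0.102,0,0.544],[0,-0.082,-0.127,0,0.68]]'
python3 -m crank '[[0,0,0,0,0],[0,0,0,0,0],[0,0,0,0,0]]'
python3 plan.py .4811 .027 .066 9.5
```

```text
t: 40.2
tool_pos: [0.5256, 0.3266, 0.1467]
orientation: [[-0.999, 0.045, 0.003], [0.045, 0.999, 0.002], [-0.002, 0.002, -1.0]]
wrist_force: [0.0, 0.4, -2.4]
gripper_width: 0.0628
gripper_force: 66.2
t: 40.7
tool_pos: [0.5012, 0.1758, 0.144]
orientation: [[-0.745, 0.667, -0.001], [0.667, 0.745, -0.0], [0.001, -0.001, -1.0]]
wrist_force: [0.4, -0.3, -2.2]
gripper_width: 0.0624
gripper_force: 66.5
t: 41.2
tool_pos: [0.4783, 0.0265, 0.1441]
orientation: [[-0.16, 0.987, -0.001], [0.987, 0.16, 0.0], [0.0, -0.001, -1.0]]
wrist_force: [0.5, 0.1, -2.3]
gripper_width: 0.0627
gripper_force: 66.5
t: 41.5
tool_pos: [0.4792, 0.028, 0.1443]
orientation: [[-0.167, 0.986, -0.0], [0.986, 0.167, 0.001], [0.001, -0.0, -1.0]]
wrist_force: [-0.4, -1.1, -2.5]
gripper_width: 0.0627
gripper_force: 66.5
t 41.5 tcp [0.4792 0.028  0.1443] yaw 9.59 q1,q6 -0.08 1.33 w 0.0627 F [-0.4 -1.1 -2.5]
call 1 [-0.0013  0.0017  0.0783] roll 0.0015
```

```bash

python3 -m crank '[[0,-0.001,0.001,0.02,0],[0,-0.001,0.001,0.04,0],[0,-0.001,0.001,0.058,0],[0,-0.001,0.001,0.07,0],[0,-0.001,0.001,0.075,0]]'
python3 -m crank '[[0,0,0,0,0],[0,0,0,0.001,0],[0,0,0,0.002,0],[0,0,0,0.002,0]]'
python3 -m crank '[[0,0,0,0.001,0],[0,0,0,0.001,0],[0,0,0,0.001,0]]'
```

```text
t: 42.0
tool_pos: [0.4795, 0.0274, 0.068]
orientation: [[-0.167, 0.986, -0.002], [0.986, 0.167, 0.0], [0.001, -0.002, -1.0]]
wrist_force: [0.2, -0.3, -2.2]
gripper_width: 0.0629
gripper_force: 66.6
t: 42.4
tool_pos: [0.4811, 0.0265, 0.0679]
orientation: [[-0.165, 0.986, 0.001], [0.986, 0.165, -0.0], [-0.0, 0.001, -1.0]]
wrist_force: [0.3, 0.0, -2.5]
gripper_width: 0.0627
gripper_force: 66.6
t: 42.7
tool_pos: [0.4805, 0.0265, 0.0664]
orientation: [[-0.165, 0.986, 0.0], [0.986, 0.165, -0.0], [-0.0, 0.0, -1.0]]
wrist_force: [0.2, -0.0, -3.2]
gripper_width: 0.0628
gripper_force: 66.6
```

```bash
python3 -m crank '[[0,0,0,0.001,0],[0,0,0,0.001,0],[0,0,0,0.001,0]]'
```

```text
t: 43.0
tool_pos: [0.4806, 0.0266, 0.066]
orientation: [[-0.165, 0.986, 0.0], [0.986, 0.165, -0.0], [-0.0, 0.0, -1.0]]
wrist_force: [-2.7, 0.3, 6.8]
gripper_width: 0.0624
gripper_force: 67.4
```

The jar touched down at the expected height (0.066). Release it and go to the amber bottle.

```bash

python3 -m crank '[[0.9,0,0,0,0],[0.9,0,0,0,0],[1,0,0,0,0],[1,0,0,0,0]]'
python3 -m crank '[[1,0,0,-0.02,0],[1,0,0,-0.05,0],[1,0,0,-0.09,0],[1,0,0,-0.12,0],[1,0,0,-0.13,0]]'
python3 -m crank '[[1,0,0,0,0],[1,0,0,0,0]]'
python3 plan.py .608 .3211 .19 87.4 2
```

```text
t: 43.4
tool_pos: [0.4806, 0.0266, 0.0652]
orientation: [[-0.165, 0.986, 0.0], [0.986, 0.165, 0.0], [-0.0, 0.0, -1.0]]
wrist_force: [-0.3, -0.5, -0.7]
gripper_width: 0.0852
gripper_force: 0.0
t: 43.9
tool_pos: [0.483, 0.0264, 0.199]
orientation: [[-0.165, 0.986, 0.007], [0.986, 0.165, -0.001], [-0.002, 0.007, -1.0]]
wrist_force: [-0.2, 0.3, 0.7]
gripper_width: 0.0856
gripper_force: 0.0
t: 44.1
tool_pos: [0.4796, 0.0267, 0.194]
orientation: [[-0.165, 0.986, -0.002], [0.986, 0.165, 0.0], [0.0, -0.002, -1.0]]
wrist_force: [0.1, -0.2, -1.1]
gripper_width: 0.0853
gripper_force: 0.0
t 44.1 tcp [0.4796 0.0267 0.194 ] yaw 9.51 q1,q6 -0.08 1.33 w 0.0853 F [ 0.1 -0.2 -1.1]
call 1 [0.1346 0.0876 0.002 ] roll -0.6797
call 2 [0.0496 0.1527 0.002 ] roll -0.6797
```

```bash

python3 -m crank '[[1,0.027,0.018,0,-0.136],[1,0.054,0.035,0,-0.272],[1,0.081,0.053,0,-0.408],[1,0.108,0.07,0,-0.544],[1,0.135,0.088,0,-0.68]]'
python3 -m crank '[[1,0.01,0.03,0,-0.136],[1,0.02,0.061,0,-0.272],[1,0.03,0.092,0,-0.408],[1,0.04,0.122,0,-0.544],[1,0.05,0.153,0,-0.68]]'
python3 -m crank '[[1,0,0,0,0],[1,0,0,0,0],[1,0,0,0,0]]'
python3 plan.py .607 .320 .060 87.4
```

```text
t: 44.6
tool_pos: [0.5436, 0.1751, 0.1924]
orientation: [[-0.752, 0.659, -0.005], [0.659, 0.752, -0.001], [0.003, -0.004, -1.0]]
wrist_force: [1.1, -0.6, -0.2]
gripper_width: 0.0854
gripper_force: 0.0
t: 45.1
tool_pos: [0.6078, 0.3225, 0.1919]
orientation: [[-0.999, 0.039, -0.005], [0.039, 0.999, -0.002], [0.005, -0.002, -1.0]]
wrist_force: [0.3, 0.5, 0.0]
gripper_width: 0.0858
gripper_force: 0.0
t: 45.4
tool_pos: [0.6077, 0.3209, 0.1934]
orientation: [[-0.999, 0.046, -0.003], [0.046, 0.999, -0.002], [0.003, -0.002, -1.0]]
wrist_force: [0.1, 0.3, 0.9]
gripper_width: 0.0858
gripper_force: 0.0
t 45.4 tcp [0.6077 0.3209 0.1934] yaw 87.36 q1,q6 0.39 0.44 w 0.0858 F [0.1 0.3 0.9]
call 1 [ 0.0007 -0.0009  0.1334] roll -0.0006
```

```bash

python3 -m crank '[[1,0.001,-0.001,0.04,0],[1,0.001,-0.001,0.08,0],[1,0.001,-0.001,0.115,0],[1,0.001,-0.001,0.128,0],[1,0.001,-0.001,0.133,0]]'
python3 -m crank '[[1,0,0,0,0],[0,0,0,0,0],[0,0,0,0,0],[0,0,0,0,0],[0,0,0,0,0]]'
python3 -m crank '[[0,0,0,0,0],[0,0,0,0,0],[0,0,0,0,0]]'
python3 plan.py .4682 .106 .145 9.5 2
```

```text
t: 45.9
tool_pos: [0.6062, 0.3195, 0.0603]
orientation: [[-0.999, 0.046, -0.004], [0.046, 0.999, -0.002], [0.004, -0.002, -1.0]]
wrist_force: [-0.5, -0.9, -0.1]
gripper_width: 0.0855
gripper_force: 0.0
t: 46.4
tool_pos: [0.6097, 0.3214, 0.065]
orientation: [[-0.999, 0.045, 0.004], [0.045, 0.999, 0.001], [-0.004, 0.001, -1.0]]
wrist_force: [-0.7, -1.2, 5.4]
gripper_width: 0.057
gripper_force: 63.4
t: 46.7
tool_pos: [0.6097, 0.3214, 0.065]
orientation: [[-0.999, 0.045, 0.004], [0.045, 0.999, 0.001], [-0.004, 0.001, -1.0]]
wrist_force: [0.3, -0.1, 7.3]
gripper_width: 0.0572
gripper_force: 63.4
t 46.7 tcp [0.6097 0.3214 0.065 ] yaw 87.42 q1,q6 0.39 0.44 w 0.0572 F [ 0.3 -0.1  7.3]
call 1 [ 0.0659 -0.1108 -0.04  ] roll 0.68
call 2 [-0.0184 -0.1275 -0.04  ] roll 0.68
```

```bash

python3 -m crank '[[0,0,0,-0.01,0],[0,0,0,-0.03,0],[0,0,0,-0.05,0],[0,0,0,-0.07,0],[0,0,0,-0.08,0]]'
python3 -m crank '[[0,0.013,-0.022,0,0.136],[0,0.026,-0.044,0,0.272],[0,0.04,-0.066,0,0.408],[0,0.053,-0.089,0,0.544],[0,0.066,-0.111,0,0.68]]'
python3 -m crank '[[0,-0.004,-0.025,0,0.136],[0,-0.007,-0.051,0,0.272],[0,-0.011,-0.076,0,0.408],[0,-0.015,-0.102,0,0.544],[0,-0.018,-0.127,0,0.68]]'
python3 -m crank '[[0,0,0,0,0],[0,0,0,0,0],[0,0,0,0,0]]'
python3 plan.py .4682 .105 .064 9.5
```

```text
t: 47.2
tool_pos: [0.6087, 0.3216, 0.1447]
orientation: [[-0.999, 0.045, 0.002], [0.045, 0.999, 0.001], [-0.002, 0.002, -1.0]]
wrist_force: [0.7, 0.3, -1.6]
gripper_width: 0.0572
gripper_force: 64.1
t: 47.7
tool_pos: [0.5358, 0.2122, 0.1419]
orientation: [[-0.745, 0.667, -0.001], [0.667, 0.745, -0.0], [0.001, -0.001, -1.0]]
wrist_force: [0.8, -0.3, -1.9]
gripper_width: 0.0567
gripper_force: 64.3
t: 48.2
tool_pos: [0.4651, 0.1053, 0.1421]
orientation: [[-0.16, 0.987, -0.001], [0.987, 0.16, -0.0], [0.0, -0.001, -1.0]]
wrist_force: [-0.4, 0.5, -1.6]
gripper_width: 0.057
gripper_force: 64.3
t: 48.5
tool_pos: [0.467, 0.1066, 0.1425]
orientation: [[-0.167, 0.986, 0.001], [0.986, 0.167, 0.0], [0.0, 0.001, -1.0]]
wrist_force: [-0.6, 0.3, -2.0]
gripper_width: 0.0566
gripper_force: 64.5
t 48.5 tcp [0.467  0.1066 0.1425] yaw 9.59 q1,q6 0.09 1.49 w 0.0566 F [-0.6  0.3 -2. ]
call 1 [-0.0017  0.001   0.0785] roll 0.0015
```

```bash

python3 -m crank '[[0,-0.001,0.001,0.02,0],[0,-0.001,0.001,0.04,0],[0,-0.001,0.001,0.058,0],[0,-0.001,0.001,0.07,0],[0,-0.001,0.001,0.075,0]]'
python3 -m crank '[[0,0,0,0,0],[0,0,0,0.001,0],[0,0,0,0.002,0],[0,0,0,0.002,0]]'
python3 -m crank '[[0,0,0,0.001,0],[0,0,0,0.001,0],[0,0,0,0.001,0]]'
```

```text
t: 49.0
tool_pos: [0.4669, 0.1057, 0.0661]
orientation: [[-0.166, 0.986, -0.002], [0.986, 0.166, -0.0], [0.0, -0.002, -1.0]]
wrist_force: [0.1, 0.5, -2.4]
gripper_width: 0.0568
gripper_force: 64.5
t: 49.4
tool_pos: [0.4681, 0.1053, 0.0659]
orientation: [[-0.165, 0.986, 0.001], [0.986, 0.165, 0.0], [-0.0, 0.001, -1.0]]
wrist_force: [-0.3, -0.1, -1.7]
gripper_width: 0.0568
gripper_force: 64.5
t: 49.7
tool_pos: [0.4675, 0.1052, 0.0644]
orientation: [[-0.165, 0.986, 0.0], [0.986, 0.165, 0.0], [0.0, 0.0, -1.0]]
wrist_force: [-0.4, 0.3, -3.5]
gripper_width: 0.057
gripper_force: 64.5
```

```bash
python3 -m crank '[[0,0,0,0.001,0],[0,0,0,0.001,0],[0,0,0,0.001,0]]'
```

```text
t: 50.0
tool_pos: [0.4676, 0.1053, 0.0639]
orientation: [[-0.165, 0.986, 0.0], [0.986, 0.165, 0.0], [0.0, 0.0, -1.0]]
wrist_force: [-1.8, -0.4, 6.9]
gripper_width: 0.0569
gripper_force: 64.9
```

Release it, back off to the left and check.

```bash

python3 -m crank '[[0.9,0,0,0,0],[0.9,0,0,0,0],[1,0,0,0,0],[1,0,0,0,0]]'
python3 -m crank '[[1,0,0,-0.02,0],[1,0,0,-0.05,0],[1,0,0,-0.09,0],[1,0,0,-0.13,0],[1,0,0,-0.15,0]]'
python3 -m crank '[[1,0.04,0,0,0],[1,0.08,0,0,0],[1,0.12,0,0,0],[1,0.16,0,0,0],[1,0.2,0,0,0]]'
python3 -m crank '[[1,0,0,0,0],[1,0,0,0,0],[1,0,0,0,0],[1,0,0,0,0],[1,0,0,0,0]]'
python3 - <<'E'
from h import *
t=manip.grab_frame('top');s=manip.grab_frame('scene')
cv2.imwrite('pics/t4.png',np.hstack([cv2.resize(t[130:280,160:410],(500,300),interpolation=2),cv2.resize(s[130:350,150:350],(273,300),interpolation=2)]))
f=lambda n:cv2.imread(f'pics/{n}0.png')
def cap(img,lo,hi,r):
    h=cv2.cvtColor(img,cv2.COLOR_BGR2HSV);m=cv2.inRange(h,lo,hi);z=np.zeros_like(m);x0,y0,x1,y1=r;z[y0:y1,x0:x1]=m[y0:y1,x0:x1];M=cv2.moments(z);return round(M['m10']/M['m00'],2),round(M['m01']/M['m00'],2)
for nm,lo,hi,n,r in[('green',(55,80,40),(90,255,255),'top',(255,200,290,235)),('green',(55,80,40),(90,255,255),'scene',(210,190,250,225)),('blue',(100,120,60),(130,255,255),'scene',(192,180,222,203)),('amber',(0,60,20),(15,255,150),'scene',(168,170,200,215)),('amber',(0,60,20),(15,255,150),'top',(198,208,230,240)),('flask',(0,0,90),(180,120,255),'scene',(218,125,246,168))]:
    print(nm,n,cap(f(n),lo,hi,r),cap(t if n=='top' else s,lo,hi,r))
E
```

```text
t: 50.4
tool_pos: [0.4675, 0.1053, 0.0632]
orientation: [[-0.165, 0.986, 0.0], [0.986, 0.165, 0.0], [0.0, 0.0, -1.0]]
wrist_force: [-1.0, 0.2, -0.3]
gripper_width: 0.085
gripper_force: 0.0
t: 50.9
tool_pos: [0.4694, 0.1054, 0.2171]
orientation: [[-0.165, 0.986, 0.006], [0.986, 0.165, 0.0], [-0.0, 0.006, -1.0]]
wrist_force: [0.9, -0.4, -0.4]
gripper_width: 0.0857
gripper_force: 0.0
t: 51.4
tool_pos: [0.4339, 0.304, 0.2133]
orientation: [[-0.165, 0.986, 0.0], [0.986, 0.165, 0.0], [-0.0, 0.0, -1.0]]
wrist_force: [1.3, -0.6, -0.5]
gripper_width: 0.0855
gripper_force: 0.0
t: 51.9
tool_pos: [0.4347, 0.3015, 0.2133]
orientation: [[-0.163, 0.987, -0.0], [0.987, 0.163, -0.0], [-0.0, -0.0, -1.0]]
wrist_force: [-0.1, 0.4, -0.5]
gripper_width: 0.0855
gripper_force: 0.0
green top (268.39, 217.35) (268.36, 217.72)
green scene (228.79, 206.98) (228.76, 206.32)
blue scene (206.21, 193.36) (206.78, 193.03)
amber scene (183.61, 189.26) (184.02, 188.6)
amber top (215.65, 227.15) (215.34, 225.1)
flask scene (230.5, 147.95) (230.58, 147.89)
```

View pics/t4.png

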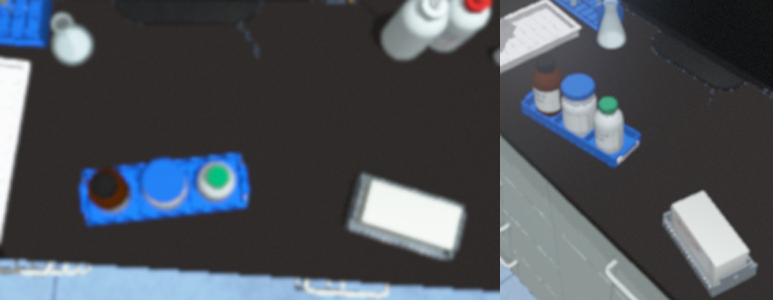

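The bottles are upright in their original compartments, within about 2 px of their starting positions. The carton is seated and the flask hasn't moved.

```bash
python3 -c "
from rig import manip
print(manip.close_job())"
```

```text
the job is handed in; nothing more can be done
None
```

The job is handed in (no verdict was returned): in the last pictures the carton is flat in the cradle, all three bottles are upright in their original compartments, the flask has not moved and the arm is clear, at about 52 s of the 141 s allowed.

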